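# Close a pressure canner: tighten four wing nuts crosswise in two rounds

## Task

The lid of the pressure canner is on, but its four wing nuts are only run down loose. Close it evenly: go round crosswise, from one nut to the one opposite and then to the other pair, turning each clockwise just until it is snug at about 0.6 N m, and when all four are snug go round crosswise again and tighten each to about 0.8 N m, never past 0.9. Do not knock the lid or disturb anything else on the bench.

Things in the scene. Friction and masses are not known exactly. Their poses are not given: they have to be found in the camera images.
- nut1: Black wing nut on the stud of a lid lug, 130 mm from the lid's centre; opposite nut3. Flange 36 mm across, hub, and on top one flat upright blade (both wings) 56 mm long, 12 mm thick, from 16 to 42 mm above the origin. Origin: on the stud axis at the flange's underside, 2 mm above the lug (steel washer between). z up, x along the wings, y across the 12 mm.
- nut2: Wing nut like nut1, next to it; opposite nut4; same origin and axes. All nuts: right-hand, tightened clockwise seen from above; a nut stays at the same height while it turns and stays where it is left. The thread drags at about 0.5 N m while the nut runs free, which is not yet snug.
- nut3: Wing nut like nut1, opposite it; same origin and axes. All nuts: once a nut bears on its washer the turning torque climbs on from the 0.5 N m of drag by about 0.5 N m per rad. Held still, it reads up to 0.1 N m less than while turning. The wings give 0.25 rad per N m and spring back on release.
- nut4: Wing nut like nut1, opposite nut2; same origin and axes. All nuts: where a nut begins to bear differs from nut to nut, 0.05 to 0.8 rad on from its start; it cannot be seen and must be felt. Snug comes within 1.4 rad of the start (wings' give included), tight about 0.35 rad of nut turn later.
- lid: Cast aluminium lid of the canner, 238 mm across, four lugs, on its gasket. Origin: centre of its underside; the lugs' top is 12 mm above that. Within 65 mm of the centre stand a bar handle, a dial gauge and a vent weight, up to 63 mm above the origin; farther out the dome is under 28 mm, beyond 108 mm under 12 mm. The heavy canner below it stands fast.
- jar_tall_mid (a point): Bystander: closed glass jar, 72 mm across, 125 mm tall; point at its middle height.
- jar_wide_mid (a point): Bystander: closed glass jar, 86 mm across, 105 mm tall; point at its middle height.
- jar_small_mid (a point): Bystander: closed glass jar, 76 mm across, 85 mm tall; point at its middle height.
- jar_band: Bystander: brass jar screw band, ring 72 mm across, 16 mm tall, lying flat; origin at its underside.
- spoon_grip (a point): Bystander: wooden spoon 260 mm long lying on the bench; point on its handle.
- deli_cup: Bystander: white open cup 96 mm across, 75 mm tall; origin at its underside.
- steel_bowl: Bystander: steel bowl 150 mm across, 65 mm tall; origin at its underside.

How it is judged (in metres and radians):
On the way, in this order (a step that is already met when the one before it is completed fails the run):
1. two opposite nuts are snug (turning torque beyond 0.53 N m: they bear on their washers) while the other two are still loose (((contact force between nut1 and washer1_spring_c0 above 2 N and contact force between nut3 and washer3_spring_c0 above 2 N and contact force between nut2 and washer2_spring_c0 below 2 N and contact force between nut4 and washer4_spring_c0 below 2 N) or (contact force between nut2 and washer2_spring_c0 above 2 N and contact force between nut4 and washer4_spring_c0 above 2 N and contact force between nut1 and washer1_spring_c0 below 2 N and contact force between nut3 and washer3_spring_c0 below 2 N))), for 0.2 s.
2. all four nuts are snug and none is tight yet (turning torque 0.53 to 0.75 N m) (contact force between nut1 and washer1_spring_c0 between 2 and 17 N and contact force between nut2 and washer2_spring_c0 between 2 and 17 N and contact force between nut3 and washer3_spring_c0 between 2 and 17 N and contact force between nut4 and washer4_spring_c0 between 2 and 17 N), for 0.2 s.
3. two opposite nuts are tight (turning torque beyond 0.75 N m) while the other two are still only snug (((contact force between nut1 and washer1_spring_c0 above 17 N and contact force between nut3 and washer3_spring_c0 above 17 N and contact force between nut2 and washer2_spring_c0 below 17 N and contact force between nut4 and washer4_spring_c0 below 17 N) or (contact force between nut2 and washer2_spring_c0 above 17 N and contact force between nut4 and washer4_spring_c0 above 17 N and contact force between nut1 and washer1_spring_c0 below 17 N and contact force between nut3 and washer3_spring_c0 below 17 N))), for 0.2 s.
At the end, for the whole second after the job is handed in: All four nuts are tight, at a turning torque of 0.75 to 0.98 N m each, at rest and released; every bystander within 20 mm of where it stood (contact force between nut1 and washer1_spring_c0 above 17 N and contact force between nut2 and washer2_spring_c0 above 17 N and contact force between nut3 and washer3_spring_c0 above 17 N and contact force between nut4 and washer4_spring_c0 above 17 N and angular speed of each of nut1, nut2, nut3, nut4 below 0.05 rad/s and distance of each of jar_tall_mid, jar_wide_mid, jar_small_mid, jar_band, spoon_grip, deli_cup, steel_bowl from where it was at the start of the episode below 0.02 m); the robot touches nothing.
It fails at once if a nut is overtightened: turned with more than 0.98 N m (contact force between nut1 and washer1_spring_c0 above 32 N or contact force between nut2 and washer2_spring_c0 above 32 N or contact force between nut3 and washer3_spring_c0 above 32 N or contact force between nut4 and washer4_spring_c0 above 32 N).
It fails at once if the robot knocks the lid with more than 20 N (contact force between any of the fingers, the arm and lid above 20 N).
It fails at once if a bystander is shoved more than 20 mm (distance of any of jar_tall_mid, jar_wide_mid, jar_small_mid, jar_band, spoon_grip, deli_cup, steel_bowl from where it was at the start of the episode above 0.02 m).
It also fails if it takes over 72 s, if anything falls off the work surface, if the arm or the gripper's body presses on something with over 40 N, if the wrist force passes 120 N, or if a joint passes its speed limit or range.

## Robot

A 6-joint arm with a two-finger parallel gripper is mounted at the origin on the work surface. World frame = base frame: x ahead of the robot, y to its left, z up, the work surface at z = 0. Lengths are in mm, angles in degrees, forces in N, time in s.
With the tool pointing down it reaches from about 300 to 850 mm from the base axis. Payload 4.2 kg.
Tool frame: the origin (TCP) lies midway between the tips of the shut fingers; the grasp point (between the pads) lies env.grip_depth behind it (env.grip_depth is the distance from the TCP to the grasp point, in mm); z points along the fingers, y is the direction in which the jaws open and shut (so a half turn about z gives the same grasp; the last joint's range is limited). The gripper opens to 91 mm and grips with 3 to 60 N. Pads are 32 mm wide; open, the fingers measure 118 mm over their backs; the gripper's body (76 mm by 178 mm) begins 60 mm behind the grasp point.
Start: joints at [63.426, 18.312, 89.639, -0, 72.044, -1.146], TCP at [246.896, 519.316, 181.876] pointing down, gripper open.
Joint ranges: [-177.97, 177.97], [-48.28, 115.42], [12.27, 149.76], [-77.06, 257.06], [2.81, 150.46], [-146.56, 146.56]. Speed limits (degrees/s): [147.25, 147.25, 180, 180, 180, 180].

## Interface

Orientations are given as [roll, pitch, yaw] about the fixed x, y, z axes, in that order (R = Rz(yaw) Ry(pitch) Rx(roll)).
In Python, from workcell import env, cams, spotter gives the robot as it stands.
- The arm moves only by the tool apply_moves, never from a script. Its argument "plan" is a list of rows, each an object with "jaw": the closure, from 0 (fully open) to 1 (shut); "delta_pos": the shift along the tool's x, y, z in mm, a list of three; "spin": the turn about the tool's z in rad. In form: [{"jaw": jaw, "delta_pos": [dx, dy, dz], "spin": spin}, ...]. A call has exactly 8 rows; each row is the pose to reach, as a shift and turn from the pose measured when the call began, along the tool's axes at that moment; what a row does not reach only later rows make up. A row lasts 1/8 s, in which the tool goes at most 62.5 mm and 10.7 degrees, less where a joint would pass 70% of its speed; a pose out of reach is approached as far as the arm can. A call with a gripper value outside its range is refused whole. The fingers move at their own pace and stop on an object; "squeeze" is the grip in N (left out, the last holds). Time passes only in rows, so rows that repeat a pose let the fingers close, or fill a call up. It gives the time, the measured TCP pose, the force and the opening at its end, in the units of the state.
- env.state(): the state, without advancing time (a new reading comes with each control period).
- cams.grab_frame(name): name is "scene" or "side" or "wrist"; returns the picture (480x640x3 uint8, red, green, blue); there is no depth.
- cams.calibration(name): a dict with "camera_matrix" (3x3 intrinsics, pixels), "rvec" (rotation vector, rad) and "tvec" (3), from world to camera coordinates, as OpenCV has them. Camera axes: x right, y down, z forward; pixel columns grow to the right and rows downward; lengths in mm; the calibration is good to about 2 mm. A picture is of the moment at which its call begins: read the wrist's pose just before it. calibration takes no time and is no camera call; for the wrist camera it gives the pose at the moment of the call.
- env.job_done(): hands the job in, once; it reports no verdict.
Trained networks look in the newest picture that a camera, given by its name, has taken for a name from the list of things; names that differ only in an ending like _2 or _b are one class to them, and where a whole thing is asked for, a point or a joint stands for the part that bears it (a point fixed in the world has none). Each returns a list of dicts, best first, with "confidence" (0 to 1); they miss things now and then, are a little off and sometimes report something else, mostly with a low value. They report only what shows in the picture. A call takes as long as a camera call.
- spotter.masks_of(camera, target): "region" (480x640 bool, what is visible of it) and "extent" ([left, top, right, bottom] in pixels, round what is visible of it).
The state is a dict: "time_s": time; "qpos": joint angles; "qvel": joint speeds; "effort": joint torques, N m; "ee_pos": TCP position; "ee_rot": TCP orientation; "force": force on the tool from outside, world axes, zero at the start; "torque": the same for the moment, N m; "gripper_width": finger opening in mm.
Only numpy, scipy, OpenCV 4.12 (cv2) and the standard library are available. Lean on these libraries where they do the work, as an engineer would, in place of code of your own. Each camera call takes 0.05 s, during which the arm holds its last target.

## Working session

There is one attempt and no reset: what is moved stays moved. The work goes in short steps, Python scripts to look and compute and a tool call to move; the robot and the scene stay as the last step left them, time stands still between calls to the robot, and variables do not carry over. Pictures are saved under pics/ and viewed, and the job is handed in when it is done.

Besides the shell and the picture viewer there is one more tool, called after ">>>" as a command line: name --argument value ..., lists and objects as JSON in quotes. apply_moves: Moves the arm, as the interface text tells. Its arguments: {"type":"object","properties":{"plan":{"type":"array"},"squeeze":{"type":"number"}},"required":["plan"]}

```bash
ls -la; mkdir -p pics; python3 - <<'E'
from workcell import env,cams,spotter
import cv2
print(env.state()); print(env.grip_depth)
for n in ["scene","side","wrist"]:
    im=cams.grab_frame(n); cv2.imwrite(f"pics/{n}0.png",im[:,:,::-1])
    c=cams.calibration(n); print(n,c)
E
```

```text
total 12
drwxr-xr-x  3 agent agent 4096 Dec  6 21:25 .
drwxr-xr-x 23 root  root  4096 Dec  6 21:25 ..
drwxr-xr-x  2 agent agent 4096 Dec  6 21:25 pics
{'time_s': 0.0, 'qpos': array([ 6.34262321e+01,  1.83506231e+01,  8.97068076e+01, -5.65755839e-04,
        7.20425348e+01, -1.14782539e+00]), 'qvel': array([ 0.00189535,  0.00059154, -0.03451408, -0.03498364,  0.08175879,
        0.00854141]), 'effort': array([-1.49575466e-03, -4.12470174e+01, -2.31973028e+01,  7.26571237e-02,
        4.58017015e-02, -1.49654884e-04]), 'ee_pos': array([246.64223912, 518.7961581 , 181.02780544]), 'ee_rot': array([-1.79900044e+02, -1.46472481e-03,  1.54574231e+02]), 'force': array([ 0.07963847,  0.53966028, -0.83636668]), 'torque': array([ 0.00326101,  0.00614423, -0.01130192]), 'gripper_width': 91.25534083831005}
18.8
scene {'camera_matrix': array([[460.50924213,   0.        , 320.5776291 ],
       [  0.        , 460.50924213, 241.70710993],
       [  0.        ,   0.        ,   1.        ]]), 'rvec': array([ 1.85718925,  1.38518147, -0.69892364]), 'tvec': array([-136.94446263, -230.11210174, 1549.47701117])}
side {'camera_matrix': array([[531.5057811 ,   0.        , 318.2334277 ],
       [  0.        , 531.5057811 , 237.86227465],
       [  0.        ,   0.        ,   1.        ]]), 'rvec': array([ 0.25440647, -2.621906  ,  1.56114865]), 'tvec': array([ 534.03995938,  182.02998072, 1283.271528  ])}
wrist {'camera_matrix': array([[339.74007997,   0.        , 316.26506793],
       [  0.        , 339.74007997, 242.60965827],
       [  0.        ,   0.        ,   1.        ]]), 'rvec': array([-2.47229468, -1.56169307, -0.19225792]), 'tvec': array([-573.71051307,  -28.34007989,  391.46893341])}
```

View pics/scene0.png

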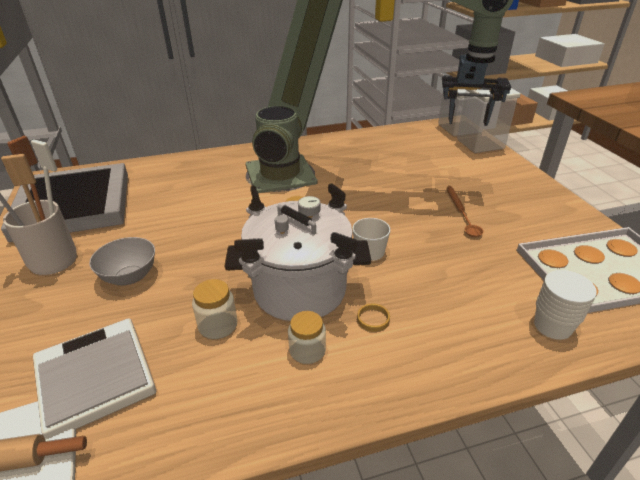

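View pics/side0.png

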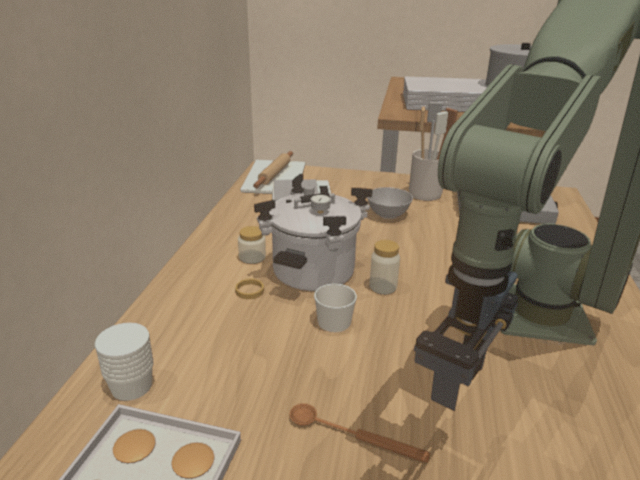

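View pics/wrist0.png

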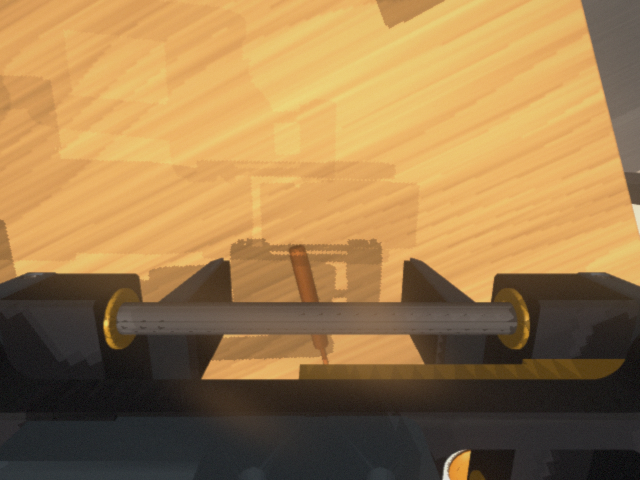

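```bash
python3 - <<'E'
from workcell import env,cams,spotter
import numpy as np,cv2
for n in ["scene","side"]:
  for t in ["nut1","lid"]:
    r=spotter.masks_of(n,t)
    for d in r:
        ys,xs=np.nonzero(d["region"]); print(n,t,round(d["confidence"],2),d["extent"],xs.mean().round(1),ys.mean().round(1),len(xs))
print(env.state()["time_s"])
for n in ["scene","side"]:
    im=cv2.imread(f"pics/{n}0.png"); 
    a=(210,160,390,290) if n=="scene" else (230,160,390,290)
    cv2.imwrite(f"pics/{n}0c.png",cv2.resize(im[a[1]:a[3],a[0]:a[2]],None,fx=4,fy=4,interpolation=cv2.INTER_CUBIC))
E
```

```text
scene nut1 0.96 [234.7, 240.4, 263.0, 262.6] 249.2 248.4 512
scene nut1 0.71 [327.4, 182.8, 346.7, 206.5] 335.8 195.4 323
scene nut1 0.66 [248.9, 184.2, 261.2, 211.2] 255.3 200.1 227
scene nut1 0.61 [331.5, 233.7, 357.6, 260.1] 343.4 244.7 449
scene lid 0.78 [237.3, 193.7, 357.1, 270.1] 296.2 233.5 5765
side nut1 0.82 [349.3, 185.0, 372.7, 207.2] 360.9 195.0 308
side nut1 0.72 [325.0, 215.0, 344.9, 231.6] 334.1 223.5 312
side nut1 0.62 [251.7, 197.3, 276.6, 223.4] 264.9 208.6 322
side nut1 0.51 [290.2, 175.9, 302.5, 194.4] 297.2 183.7 175
side lid 0.93 [258.2, 184.4, 372.0, 238.3] 312.9 212.7 2992
0.35
```

View pics/scene0c.png

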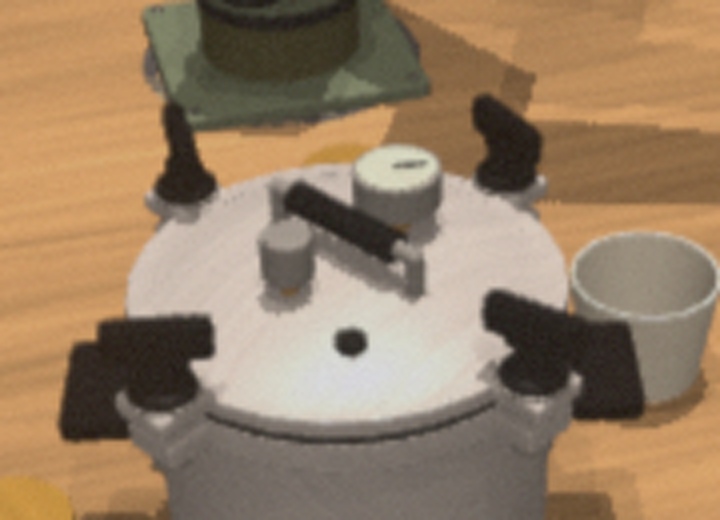

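View pics/side0c.png

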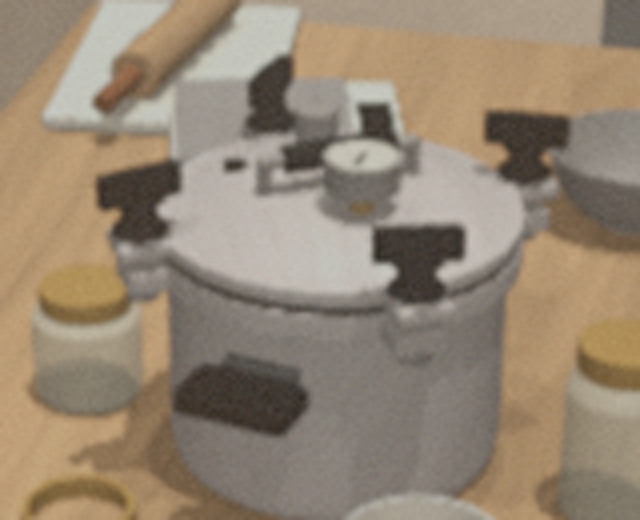

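```bash
cat > h.py <<'E'
import numpy as np,cv2
from workcell import env,cams,spotter
def cam(n):
    c=cams.calibration(n); R=cv2.Rodrigues(np.array(c["rvec"]))[0]; return c["camera_matrix"],R,np.array(c["tvec"]).ravel()
def tri(obs):
    # obs: list of (cam tuple,(u,v))
    A=[];b=[]
    for (K,R,t),uv in obs:
        d=R.T@np.linalg.inv(K)@np.array([uv[0],uv[1],1.]); d/=np.linalg.norm(d); c=-R.T@t
        P=np.eye(3)-np.outer(d,d); A.append(P);b.append(P@c)
    A=np.vstack(A);b=np.hstack(b); x=np.linalg.lstsq(A,b,rcond=None)[0]; return x,np.linalg.norm(A@x-b)
def proj(c,X):
    K,R,t=c; p=(R@np.atleast_2d(X).T).T+t; p=(K@p.T).T; return p[:,:2]/p[:,2:]
E
python3 - <<'E'
from h import *
import itertools
s=cam("scene");d=cam("side")
S=[(249.2,248.4),(335.8,195.4),(255.3,200.1),(343.4,244.7)]
D=[(360.9,195.0),(334.1,223.5),(264.9,208.6),(297.2,183.7)]
for i,a in enumerate(S):
  for j,b in enumerate(D):
    x,r=tri([(s,a),(d,b)])
    if r<40: print(i,j,x.round(1),round(r,1))
for n in (s,d): print(-n[1].T@n[2])
E
```

```text
0 1 [ 527.6 -173.9  105.7] 11.3
0 3 [ 639.8 -187.2  201.3] 0.5
1 1 [504.   32.8 203.3] 1.9
1 3 [603.7  -3.6 274. ] 10.4
2 0 [ 462.4 -145.9  200.6] 4.1
3 2 [682.4  -9.4 203.2] 2.8
[1358.60466383 -246.38375846  752.37808604]
[ 347.65146055 1122.6252775   764.17953057]
```

```bash
python3 - <<'E'
from h import *
from scipy.spatial.transform import Rotation as Ro
s=env.state(); K,R,t=cam("wrist")
T=Ro.from_euler("xyz",s["ee_rot"],degrees=True).as_matrix()
c=-R.T@t
print("cam in tool",T.T@(c-s["ee_pos"]).round(1)); print("axes in tool (cols x,y,z)\n",(T.T@R.T).round(3))
# tool shift to go above centre
tgt=np.array([572,-78,400]); print(T.T@(tgt-s["ee_pos"]))
E
```

```text
cam in tool [  68.43929599   -0.27277609 -204.00058421]
axes in tool (cols x,y,z)
 [[-0.001 -0.969 -0.246]
 [ 1.    -0.    -0.001]
 [ 0.001 -0.246  0.969]]
[-550.07735806 -399.81425733 -218.19613229]
```

```bash
python3 - <<'E'
from h import *
from scipy.spatial.transform import Rotation as Ro
s=env.state()
T=Ro.from_euler("xyz",s["ee_rot"],degrees=True).as_matrix()
print(T.T@(np.array([622,-165,470])-s["ee_pos"]))
E
```

```text
[-632.58928874 -456.94132821 -288.17669437]
```

>>> apply_moves --plan '[{"jaw": 0,"delta_pos": [-60,-43,-60],"spin": 0.1},{"jaw": 0,"delta_pos": [-630,-457,-288],"spin": 0.6},{"jaw": 0,"delta_pos": [-630,-457,-288],"spin": 0.6},{"jaw": 0,"delta_pos": [-630,-457,-288],"spin": 0.6},{"jaw": 0,"delta_pos": [-630,-457,-288],"spin": 0.6},{"jaw": 0,"delta_pos": [-630,-457,-288],"spin": 0.6},{"jaw": 0,"delta_pos": [-630,-457,-288],"spin": 0.6},{"jaw": 0,"delta_pos": [-630,-457,-288],"spin": 0.6}]' --squeeze 50

```text
time_s: 1.35
ee_pos: [469.1, 111.4, 363.2]
ee_rot: [180.0, 0.0, 120.2]
force: [0.0, 0.3, 0.4]
gripper_width: 91.3
```

>>> apply_moves --plan '[{"jaw": 0,"delta_pos": [-316,-7,-107],"spin": 0},{"jaw": 0,"delta_pos": [-316,-7,-107],"spin": 0},{"jaw": 0,"delta_pos": [-316,-7,-107],"spin": 0},{"jaw": 0,"delta_pos": [-316,-7,-107],"spin": 0},{"jaw": 0,"delta_pos": [-316,-7,-107],"spin": 0},{"jaw": 0,"delta_pos": [-316,-7,-107],"spin": 0},{"jaw": 0,"delta_pos": [-316,-7,-107],"spin": 0},{"jaw": 0,"delta_pos": [-316,-7,-107],"spin": 0}]'

```text
time_s: 2.35
ee_pos: [621.5, -164.4, 470.1]
ee_rot: [180.0, -0.0, 120.2]
force: [-0.1, 0.7, 0.4]
gripper_width: 91.2
```

```bash
python3 - <<'E'
from h import *
import pickle
s=env.state(); c=cam("wrist"); im=cams.grab_frame("wrist"); cv2.imwrite("pics/w1.png",im[:,:,::-1]); 
print(s["ee_pos"],s["ee_rot"],s["qpos"],s["qvel"])
out=[]
for t in ["nut1","nut2","lid"]:
    r=spotter.masks_of("wrist",t)
    for d in r:
        ys,xs=np.nonzero(d["region"]); print(t,round(d["confidence"],2),d["extent"],xs.mean().round(1),ys.mean().round(1),len(xs))
    out.append(r)
pickle.dump((c,im,out),open("w1.pkl","wb"))
print(env.state()["time_s"])
E
```

```text
[ 621.52681259 -164.43521843  470.1010178 ] [ 1.79981722e+02 -3.68537565e-02  1.20234712e+02] [-1.58661022e+01  2.59934578e+01  3.71909740e+01  4.33957669e-02
  1.16829443e+02 -4.60812265e+01] [ 0.76526345 -0.97002045  0.47484681 -0.04861367  0.01277629 -0.08423766]
nut1 0.96 [306.0, 213.9, 335.3, 244.8] 319.1 226.9 616
nut1 0.86 [292.5, 5.5, 339.6, 44.2] 314.4 22.3 1097
nut1 0.83 [396.7, 118.0, 441.9, 142.5] 416.5 128.9 792
nut1 0.56 [195.6, 117.9, 238.3, 148.7] 218.7 132.9 754
nut2 0.96 [306.0, 213.9, 335.3, 244.8] 319.1 226.9 616
nut2 0.86 [292.5, 5.5, 339.6, 44.2] 314.4 22.3 1097
nut2 0.83 [396.7, 118.0, 441.9, 142.5] 416.5 128.9 792
nut2 0.56 [195.6, 117.9, 238.3, 148.7] 218.7 132.9 754
lid 0.83 [212.7, 35.0, 420.6, 236.3] 317.2 127.5 23395
2.55
```

View pics/w1.png

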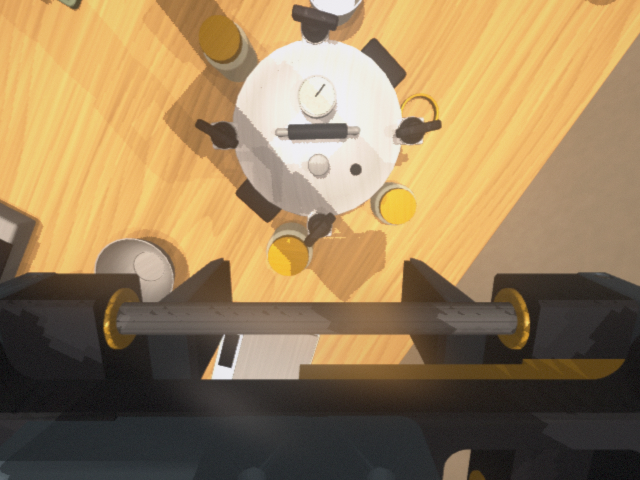

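```bash
cat > fit.py <<'E'
from h import *
import pickle
from scipy.optimize import minimize
SS=4
def box(a,b,z0,z1): return np.array([[x,y,z] for x in(-a,a) for y in(-b,b) for z in(z0,z1)])
def cyl(r,z0,z1):
    t=np.linspace(0,2*np.pi,24,endpoint=False); return np.array([[r*np.cos(a),r*np.sin(a),z] for a in t for z in(z0,z1)])
PARTS=[box(28,6,16,42),cyl(18,0,5),cyl(10,5,16)]
def render(c,pos,yaw,roi):
    x0,y0,x1,y1=roi; m=np.zeros(((y1-y0)*SS,(x1-x0)*SS),np.uint8)
    R=np.array([[np.cos(yaw),-np.sin(yaw),0],[np.sin(yaw),np.cos(yaw),0],[0,0,1]])
    for P in PARTS:
        uv=(proj(c,P@R.T+pos)-[x0,y0]+0.5)*SS-0.5
        h=cv2.convexHull((uv*16).round().astype(np.int32)); cv2.fillConvexPoly(m,h,1,shift=4)
    return cv2.resize(m.astype(np.float32),(x1-x0,y1-y0),interpolation=cv2.INTER_AREA)
def roi_of(d):
    e=d["extent"]; return [max(0,int(e[0])-12),max(0,int(e[1])-12),min(640,int(e[2])+12),min(480,int(e[3])+12)]
def cost1(c,d,pos,yaw):
    r=roi_of(d); m=d["region"][r[1]:r[3],r[0]:r[2]].astype(np.float32)
    a=cv2.GaussianBlur(m,(0,0),1.5); b=cv2.GaussianBlur(render(c,pos,yaw,r),(0,0),1.5)
    return ((a-b)**2).sum()/m.sum()
E
cat > f1.py <<'E'
from fit import *
c,im,out=pickle.load(open("w1.pkl","rb")); dets=out[0]
guess={}
K,R,t=c
z0=176.
res=[]
for d in dets:
    ys,xs=np.nonzero(d["region"]); dd=R.T@np.linalg.inv(K)@np.array([xs.mean(),ys.mean(),1]); C=-R.T@t
    p=C+dd*((z0+30-C[2])/dd[2]); best=None
    for y in np.arange(0,np.pi,np.pi/12):
        f=lambda q:cost1(c,d,np.array([q[0],q[1],z0]),q[2])
        r=f([p[0],p[1],y])
        if best is None or r<best[0]: best=(r,y)
    r=minimize(f,[p[0],p[1],best[1]],method="Nelder-Mead",options=dict(initial_simplex=np.array([[p[0],p[1],best[1]]]+[[p[0]+4,p[1],best[1]],[p[0],p[1]+4,best[1]],[p[0],p[1],best[1]+.15]]),xatol=.02,fatol=1e-5))
    print(r.x[:2].round(1),np.degrees(r.x[2]).round(1),round(r.fun,3)); res.append(r.x)
res=np.array(res); 
cen=res[:,:2].mean(0); print("centre",cen)
for q in res: v=q[:2]-cen; print(np.hypot(*v).round(1),np.degrees(np.arctan2(v[1],v[0])).round(1))
pickle.dump(res,open("f1.pkl","wb"))
E
python3 f1.py
```

```text
[ 641.  -188.4] 78.1 0.021
[503.7  34.7] 15.9 0.03
[684.3  -7.8] 41.9 0.009
[ 459.5 -145.6] 1.0 0.022
centre [572.11938304 -76.77474733]
131.2 -58.3
130.8 121.5
131.7 31.6
132.0 -148.6
```

```bash
cat > f2.py <<'E'
from fit import *
c,im,out=pickle.load(open("w1.pkl","rb")); W=out[0]
import os
if not os.path.exists("sd.pkl"):
    import subprocess
    raise SystemExit
E
cat > getsd.py <<'E'
from fit import *
sd={}
for n in ["scene","side"]:
    im=cams.grab_frame(n); sd[n]=(cam(n),spotter.masks_of(n,"nut1")); cv2.imwrite(f"pics/{n}1.png",im[:,:,::-1])
    for d in sd[n][1]: print(n,d["confidence"],d["extent"])
pickle.dump(sd,open("sd.pkl","wb")); print(env.state()["time_s"])
E
python3 getsd.py
cat > f2.py <<'E'
from fit import *
c,im,out=pickle.load(open("w1.pkl","rb")); W=out[0]; sd=pickle.load(open("sd.pkl","rb")); f1=pickle.load(open("f1.pkl","rb"))
views=[("wrist",c,W)]+[(n,sd[n][0],sd[n][1]) for n in sd]
ang0=[-58.4,121.6,31.6,-148.4]
def P(q,i):
    a=np.radians(ang0[i])+q[3]; return np.array([q[0]+130*np.cos(a),q[1]+130*np.sin(a),q[2]])
q0=np.r_[572,-77,179,0,f1[:,2]]
def assoc(q):
    L=[]
    for n,c,ds in views:
        for d in ds:
            if d["confidence"]<.4: continue
            ys,xs=np.nonzero(d["region"]); uv=[proj(c,P(q,i)+[0,0,25])[0] for i in range(4)]
            e=[np.hypot(u[0]-xs.mean(),u[1]-ys.mean()) for u in uv]; i=int(np.argmin(e)); 
            if e[i]<15: L.append((n,c,d,i))
    return L
def run(names,q0,fixz=None):
    L=[l for l in assoc(q0) if l[0] in names]
    def f(q):
        qq=q.copy()
        if fixz: qq[2]=fixz
        return sum(cost1(c,d,P(qq,i),qq[4+i]) for n,c,d,i in L)
    r=minimize(f,q0,method="Powell",options=dict(xtol=.02,ftol=1e-5,maxiter=30))
    q=r.x; print(names,len(L),"c",q[:3].round(1),"phi",np.degrees(q[3]).round(2),"yaw",np.degrees(q[4:]).round(1),round(r.fun,3))
    return q
q=run(["wrist"],q0)
run(["scene"],q);run(["side"],q)
q=run(["wrist","scene","side"],q)
pickle.dump(q,open("q.pkl","wb"))
for i in range(4): print(P(q,i).round(1))
E
python3 f2.py
```

```text
scene 0.97 [330.0, 231.8, 358.2, 261.8]
scene 0.97 [236.2, 237.7, 264.2, 263.0]
scene 0.61 [327.6, 182.3, 345.3, 205.3]
scene 0.58 [247.9, 184.4, 264.5, 211.4]
side 0.9 [249.2, 200.6, 275.3, 222.2]
side 0.77 [324.7, 212.4, 347.2, 234.5]
side 0.52 [288.4, 174.8, 302.1, 192.4]
2.75
['wrist'] 4 c [572.4 -77.  180. ] phi 0.0 yaw [76.7 15.9 42.   1. ] 0.11
['scene'] 4 c [570.2 -76.2 178.8] phi -0.07 yaw [77.4 11.4 28.5 -0.5] 0.107
['side'] 3 c [571.9 -82.4 179.9] phi -0.02 yaw [83.  10.6 53.   1. ] 0.077
['wrist', 'scene', 'side'] 11 c [572.1 -77.1 180.8] phi 0.06 yaw [79.6 14.9 40.3 -1.1] 0.398
[ 640.3 -187.8  180.8]
[503.8  33.5 180.8]
[682.7  -8.9 180.8]
[ 461.4 -145.4  180.8]
```

>>> apply_moves --plan '[{"jaw": 0.45,"delta_pos": [104,131,208],"spin": -1.76},{"jaw": 0.45,"delta_pos": [104,131,208],"spin": -1.76},{"jaw": 0.45,"delta_pos": [104,131,208],"spin": -1.76},{"jaw": 0.45,"delta_pos": [104,131,208],"spin": -1.76},{"jaw": 0.45,"delta_pos": [104,131,208],"spin": -1.76},{"jaw": 0.45,"delta_pos": [104,131,208],"spin": -1.76},{"jaw": 0.45,"delta_pos": [104,131,208],"spin": -1.76},{"jaw": 0.45,"delta_pos": [104,131,208],"spin": -1.76}]'

```text
time_s: 3.75
ee_pos: [682.6, -8.7, 262.5]
ee_rot: [-180.0, 0.0, -153.5]
force: [-0.3, 0.2, 0.5]
gripper_width: 50.4
```

```bash
cat > look.py <<'E'
import sys
from fit import *
from scipy.spatial.transform import Rotation as Ro
# usage: look.py tag x y yawdeg targetz
tag=sys.argv[1]; gx,gy,gyaw=map(float,sys.argv[2:5]); Z=180.0
s=env.state(); c=cam("wrist"); im=cams.grab_frame("wrist"); cv2.imwrite(f"pics/{tag}.png",im[:,:,::-1])
r=spotter.masks_of("wrist","nut1")
u=proj(c,[gx,gy,Z+25])[0]; print("time",env.state()["time_s"],"tcp",s["ee_pos"].round(1),s["ee_rot"].round(2),"q6",s["qpos"][5].round(1),"w",round(s["gripper_width"],1),"tq",s["torque"].round(3),"expect px",u.round(0))
best=None
for d in r:
    ys,xs=np.nonzero(d["region"]); e=np.hypot(xs.mean()-u[0],ys.mean()-u[1])
    print(" det",round(d["confidence"],2),d["extent"],round(e,1))
    if e<40 and (best is None or d["confidence"]>best["confidence"]): best=d
if best is not None:
    f=lambda q:cost1(c,best,np.array([q[0],q[1],Z]),q[2])
    y=np.radians(gyaw); R=[]
    for dy in (-.15,0,.15):
        p=[gx,gy,y+dy]; R.append(minimize(f,p,method="Nelder-Mead",options=dict(initial_simplex=np.array([p,[p[0]+4,p[1],p[2]],[p[0],p[1]+4,p[2]],[p[0],p[1],p[2]+.15]]),xatol=.02,fatol=1e-5)))
    o=min(R,key=lambda r:r.fun); print(" fit",o.x[:2].round(1),np.degrees(o.x[2]).round(1),round(o.fun,3))
    x0,y0,x1,y1=roi_of(best); m=(render(c,np.array([o.x[0],o.x[1],Z]),o.x[2],roi_of(best))>.5).astype(np.uint8)
    v=im[:,:,::-1].copy(); cs,_=cv2.findContours(m,0,2); cv2.drawContours(v,cs,-1,(0,0,255),1,offset=(x0,y0)); cs,_=cv2.findContours(best["region"].astype(np.uint8),0,2); cv2.drawContours(v,cs,-1,(0,255,0),1)
    cv2.imwrite(f"pics/{tag}f.png",cv2.resize(v[max(0,y0-20):y1+20,max(0,x0-20):x1+20],None,fx=3,fy=3))
E
cat > mv.py <<'E'
import sys
from h import *
from scipy.spatial.transform import Rotation as Ro
# mv.py x y z yaw -> delta, spin
x,y,z,yaw=map(float,sys.argv[1:5]); s=env.state(); T=Ro.from_euler("xyz",s["ee_rot"],degrees=True).as_matrix()
d=T.T@(np.array([x,y,z])-s["ee_pos"]); cy=s["ee_rot"][2]
sp=-(yaw-cy); sp=(sp+180)%360-180
print("delta",d.round(1),"spin",np.radians(sp).round(3),"now",s["ee_pos"].round(1),s["ee_rot"].round(1),"q6",s["qpos"][5].round(1),"w",round(s["gripper_width"],1))
E
python3 look.py D1 682.8 -8.8 41; python3 mv.py 682.8 -8.8 201 221
```

```text
time 3.85 tcp [682.6  -8.7 262.5] [-1.7998e+02  3.0000e-02 -1.5349e+02] q6 -118.2 w 50.4 tq [0.09  0.077 0.053] expect px [317. 246.]
 det 0.97 [66.8, 48.6, 160.0, 115.4] 257.6
 det 0.66 [449.5, 1.7, 519.9, 92.3] 259.2
 det 0.64 [301.8, 211.6, 338.6, 285.0] 2.2
 fit [682.5  -9.1] 41.5 0.035
delta [-0.1 -0.1 61.6] spin -0.259 now [682.6  -8.7 262.6] [-180.     0.  -153.9] q6 -117.8 w 50.1
```

>>> apply_moves --plan '[{"jaw": 0.45,"delta_pos": [0,-0.3,25],"spin": -0.18},{"jaw": 0.5,"delta_pos": [0,-0.3,45],"spin": -0.26},{"jaw": 0.55,"delta_pos": [0,-0.3,61.5],"spin": -0.26},{"jaw": 0.6,"delta_pos": [0,-0.3,61.5],"spin": -0.26},{"jaw": 1,"delta_pos": [0,-0.3,61.5],"spin": -0.26},{"jaw": 1,"delta_pos": [0,-0.3,61.5],"spin": -0.26},{"jaw": 1,"delta_pos": [0,-0.3,61.5],"spin": -0.26},{"jaw": 1,"delta_pos": [0,-0.3,61.5],"spin": -0.26}]' --squeeze 58

```text
time_s: 4.85
ee_pos: [682.9, -9.0, 201.4]
ee_rot: [-179.9, 0.1, -139.0]
force: [0.2, 0.8, -0.2]
gripper_width: 0.9
```

```bash
cat > st.py <<'E'
from h import *
s=env.state(); print("t",s["time_s"],"F",s["force"].round(2),"T",s["torque"].round(3),"yaw",s["ee_rot"][2].round(2),"q",s["qpos"].round(2),"p",s["ee_pos"].round(1),"eff6",s["effort"][5].round(3),"qv6",s["qvel"][5].round(2),"w",round(s["gripper_width"],2))
E
python3 st.py
```

```text
t 4.85 F [ 0.23  0.82 -0.15] T [ 0.122  0.057 -0.057] yaw -138.98 q [  -1.72   27.74   71.92   -0.     80.25 -132.74] p [682.9  -9.  201.4] eff6 0.002 qv6 -0.05 w 0.89
```

```bash
python3 - <<'E'
from h import *
for n in ["wrist","side","scene"]:
    im=cams.grab_frame(n); im=im[:,:,::-1]; cv2.imwrite(f"pics/{n}2.png",im)
im=cv2.imread("pics/side2.png")[150:310,210:410]; cv2.imwrite("pics/side2c.png",cv2.resize(im,None,fx=4,fy=4)[:600])
im=cv2.imread("pics/scene2.png")[150:300,230:430]; cv2.imwrite("pics/scene2c.png",cv2.resize(im,None,fx=4,fy=4))
E
```

```text
(no output)
```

View pics/wrist2.png

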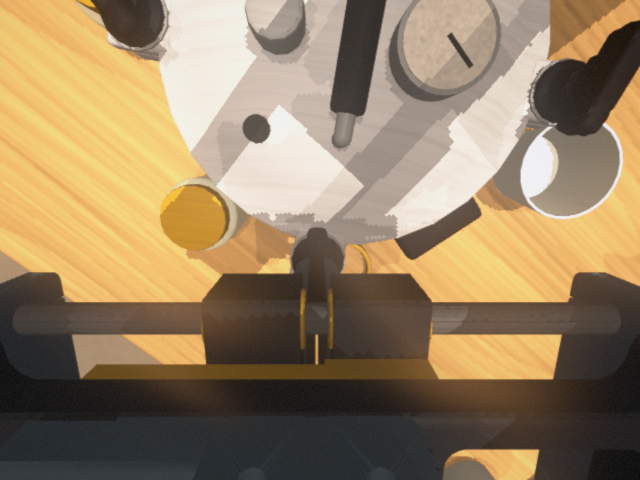

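View pics/side2c.png

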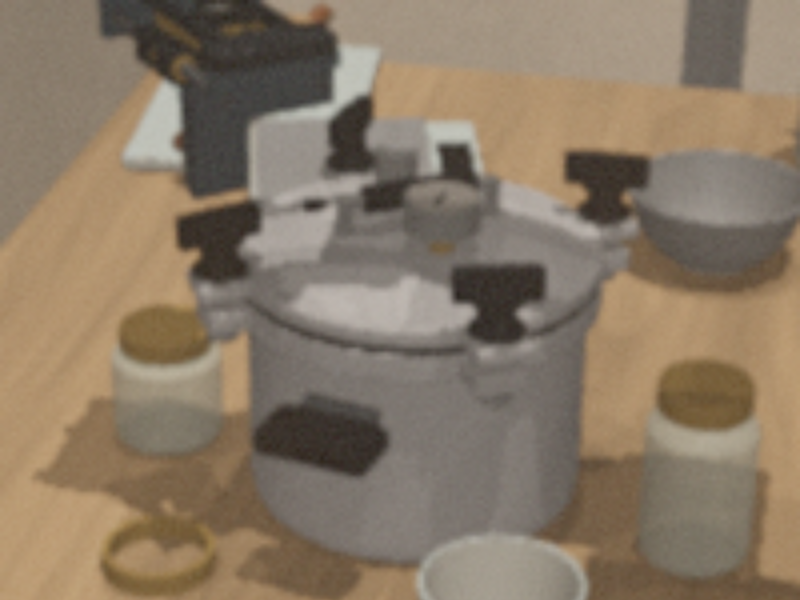

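View pics/scene2c.png

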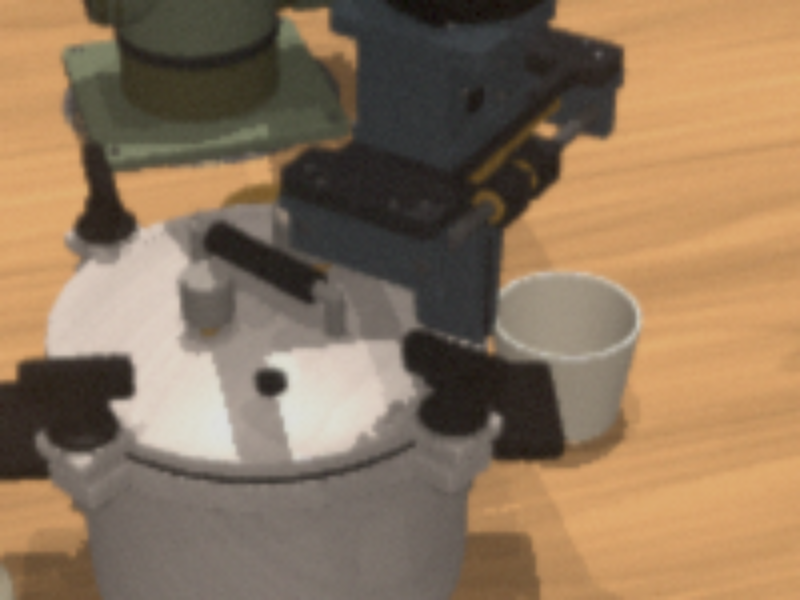

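View pics/D1f.png

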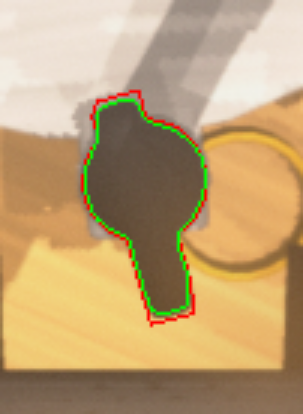

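```bash
python3 - <<'E'
from h import *
s=cam("scene");d=cam("side");w=cam("wrist")
print(tri([(s,(343.7,232)),(d,(259.5,197.5))]))
p=env.state()["ee_pos"]
for n,c in (("s",s),("d",d),("w",w)): print(n,proj(c,p),proj(c,p+[0,0,19]),proj(c,p+[0,0,30]))
E
```

```text
(array([691.26260944,  -9.18515501, 235.59708609]), np.float64(3.8462003849359117))
s [[342.93311585 244.8378531 ]] [[343.1238111  237.05983979]] [[343.23647779 232.46442893]]
d [[264.14229163 209.95505748]] [[263.89134398 202.88339513]] [[263.74443765 198.74359949]]
w [[317.27319271 269.43332636]] [[317.33035833 280.03180587]] [[317.3686408  287.12935864]]
```

```bash
python3 - <<'E'
import cv2
im=cv2.imread("pics/side2.png")[160:240,225:305]; cv2.imwrite("pics/side2d.png",cv2.resize(im,None,fx=7,fy=7,interpolation=cv2.INTER_CUBIC))
im=cv2.imread("pics/scene2.png")[200:280,310:390]; cv2.imwrite("pics/scene2d.png",cv2.resize(im,None,fx=7,fy=7,interpolation=cv2.INTER_CUBIC))
im=cv2.imread("pics/wrist2.png")[215:375,220:420]; cv2.imwrite("pics/wrist2d.png",cv2.resize(im,None,fx=3.7,fy=3.7,interpolation=cv2.INTER_CUBIC))
E
```

```text
(no output)
```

View pics/side2d.png

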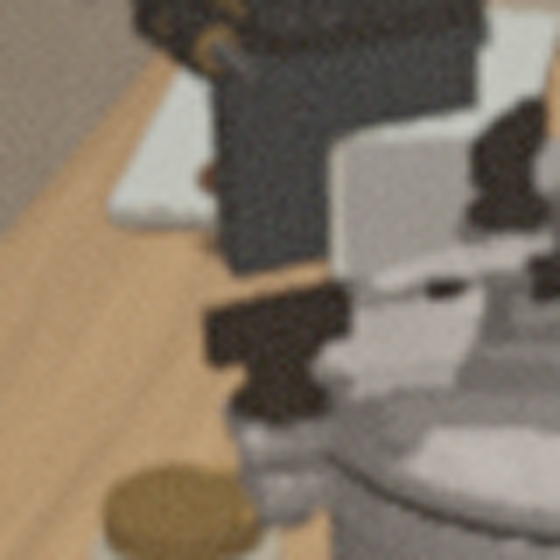

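View pics/scene2d.png

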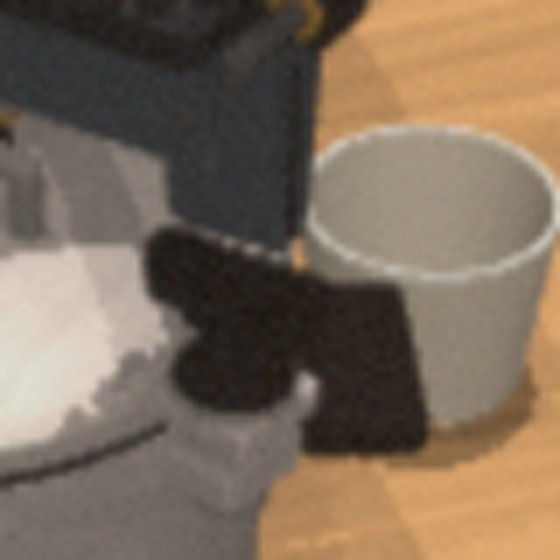

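View pics/wrist2d.png

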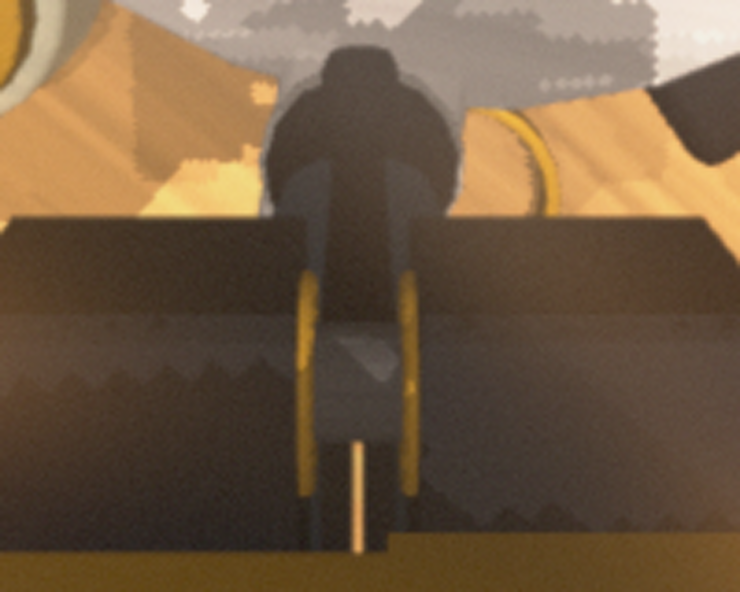

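```bash
python3 - <<'E'
from h import *
s=cam("scene");d=cam("side")
p=np.array([246.642,518.796,181.03]); y=np.array([0.429,0.903,0])
for n,c in (("s",s),("d",d)): print(n,proj(c,[p,p+45.6*y,p-45.6*y,p+[0,0,35]+45.6*y,p+[0,0,35]-45.6*y]).round(1).tolist())
im=cv2.imread("pics/scene0.png")[60:160,420:540]; cv2.imwrite("pics/s0g.png",cv2.resize(im,None,fx=5,fy=5,interpolation=cv2.INTER_CUBIC))
im=cv2.imread("pics/side0.png")[300:420,390:530]; cv2.imwrite("pics/d0g.png",cv2.resize(im,None,fx=5,fy=5,interpolation=cv2.INTER_CUBIC))
E
```

```text
s [[465.2, 132.5], [481.1, 133.3], [449.4, 131.6], [483.5, 122.0], [451.4, 120.3]]
d [[453.5, 400.5], [440.4, 419.7], [465.4, 382.8], [443.6, 401.6], [468.9, 365.4]]
```

View pics/s0g.png

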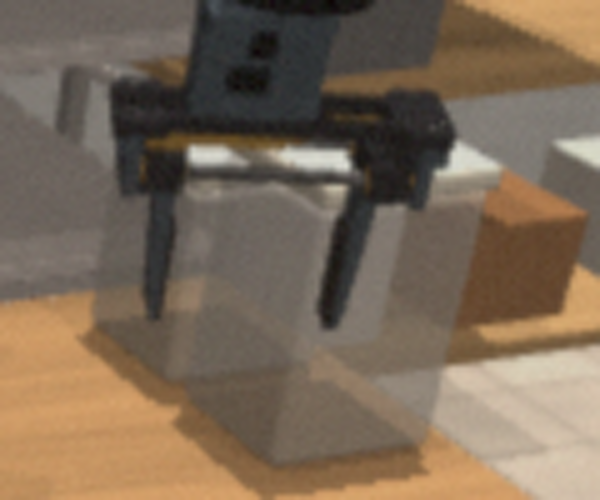

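View pics/d0g.png

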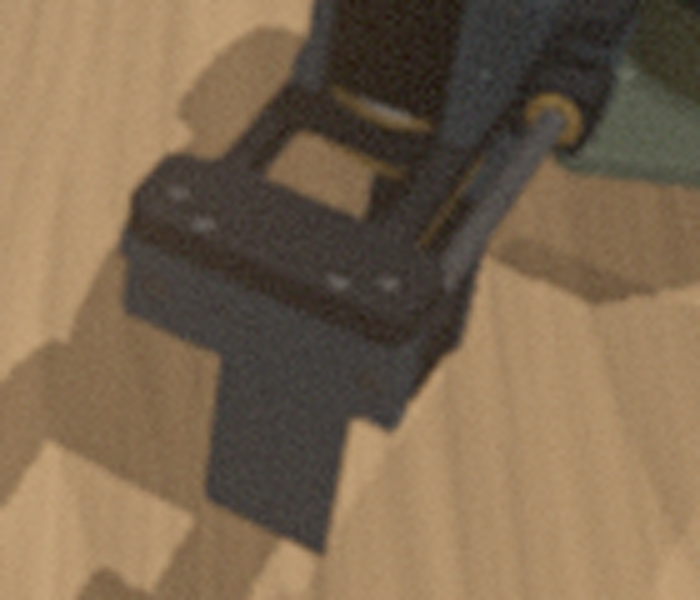

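```bash
python3 - <<'E'
from h import *
s=cam("scene");d=cam("side");w=cam("wrist")
print(tri([(s,(342.9,234)),(d,(265.7,198.3))]))
print(tri([(s,(485.5,125)),(d,(443,405))]), np.array([246.642,518.796,181.03])+45.6*np.array([0.429,0.903,0]))
p=env.state()["ee_pos"]; yaw=np.radians(221); tx=np.array([np.cos(yaw),np.sin(yaw),0]); ty=np.array([np.sin(yaw),-np.cos(yaw),0])
for h in (0,25,30,35):
  q=p+[0,0,h]; P=[q+a*tx+b*ty for a,b in((16,13),(16,-13),(-16,-13),(-16,13))]
  print(h,(( proj(s,P)-[310,200])*7).round(0).tolist(),((proj(d,P)-[225,160])*7).round(0).tolist())
E
```

```text
(array([680.78595744, -11.02635495, 229.38549266]), np.float64(4.255585868955815))
(array([268.69746735, 563.81848042, 209.97923446]), np.float64(4.581638986629123)) [266.2044 559.9728 181.03  ]
0 [[205.0, 272.0], [158.0, 319.0], [257.0, 357.0], [303.0, 308.0]] [[332.0, 354.0], [299.0, 326.0], [216.0, 345.0], [248.0, 374.0]]
25 [[207.0, 201.0], [158.0, 247.0], [259.0, 285.0], [306.0, 236.0]] [[330.0, 289.0], [297.0, 262.0], [214.0, 280.0], [246.0, 308.0]]
30 [[207.0, 186.0], [158.0, 233.0], [259.0, 270.0], [307.0, 222.0]] [[330.0, 276.0], [297.0, 249.0], [213.0, 267.0], [245.0, 294.0]]
35 [[207.0, 171.0], [158.0, 218.0], [260.0, 255.0], [307.0, 207.0]] [[329.0, 263.0], [296.0, 236.0], [212.0, 253.0], [244.0, 281.0]]
```

>>> apply_moves --plan '[{"jaw": 0.55,"delta_pos": [0,0,0],"spin": 0},{"jaw": 0.55,"delta_pos": [0,0,0],"spin": 0},{"jaw": 0.55,"delta_pos": [0,0,0],"spin": 0},{"jaw": 0.55,"delta_pos": [0,0,16],"spin": 0},{"jaw": 0.55,"delta_pos": [0,0,31],"spin": 0},{"jaw": 1,"delta_pos": [0,0,31],"spin": 0},{"jaw": 1,"delta_pos": [0,0,31],"spin": 0},{"jaw": 1,"delta_pos": [0,0,31],"spin": 0}]'

```text
time_s: 6.0
ee_pos: [683.2, -9.0, 170.8]
ee_rot: [-179.9, 0.1, -139.0]
force: [1.0, 0.6, -0.4]
gripper_width: 14.2
```

```bash
python3 st.py
```

```text
t 6.0 F [ 0.96  0.57 -0.44] T [0.258 0.126 0.019] yaw -138.97 q [  -1.72   28.54   74.93    0.     76.41 -132.75] p [683.2  -9.  170.8] eff6 0.005 qv6 0.05 w 14.22
```

>>> apply_moves --plan '[{"jaw": 1,"delta_pos": [0,0,0],"spin": 0},{"jaw": 1,"delta_pos": [0,0,0],"spin": 0.05},{"jaw": 1,"delta_pos": [0,0,0],"spin": 0.1},{"jaw": 1,"delta_pos": [0,0,0],"spin": 0.15},{"jaw": 1,"delta_pos": [0,0,0],"spin": 0.2},{"jaw": 1,"delta_pos": [0,0,0],"spin": 0.25},{"jaw": 1,"delta_pos": [0,0,0],"spin": 0.3},{"jaw": 1,"delta_pos": [0,0,0],"spin": 0.35}]'

```text
time_s: 7.0
ee_pos: [682.8, -8.5, 170.8]
ee_rot: [-180.0, 0.1, -159.0]
force: [-1.9, 1.8, 0.2]
gripper_width: 11.8
```

```bash
python3 st.py
```

```text
t 7.0 F [-1.93  1.8   0.2 ] T [0.364 0.227 0.516] yaw -159.03 q [-1.6900e+00  2.8530e+01  7.4950e+01  3.0000e-02  7.6450e+01 -1.1267e+02] p [682.8  -8.5 170.8] eff6 0.172 qv6 22.63 w 11.84
```

>>> apply_moves --plan '[{"jaw": 1,"delta_pos": [0,0,0],"spin": 0.04},{"jaw": 1,"delta_pos": [0,0,0],"spin": 0.08},{"jaw": 1,"delta_pos": [0,0,0],"spin": 0.12},{"jaw": 1,"delta_pos": [0,0,0],"spin": 0.16},{"jaw": 1,"delta_pos": [0,0,0],"spin": 0.2},{"jaw": 1,"delta_pos": [0,0,0],"spin": 0.24},{"jaw": 1,"delta_pos": [0,0,0],"spin": 0.28},{"jaw": 1,"delta_pos": [0,0,0],"spin": 0.32}]'

```text
time_s: 8.0
ee_pos: [682.8, -8.5, 170.8]
ee_rot: [-180.0, 0.1, -177.3]
force: [-0.6, -0.1, -1.6]
gripper_width: 11.7
```

```bash
python3 st.py
```

```text
t 8.0 F [-0.57 -0.08 -1.6 ] T [0.07  0.093 0.559] yaw -177.32 q [-1.680e+00  2.852e+01  7.495e+01 -1.000e-02  7.645e+01 -9.435e+01] p [682.8  -8.5 170.8] eff6 0.335 qv6 18.13 w 11.71
```

>>> apply_moves --plan '[{"jaw": 1,"delta_pos": [0,0,0],"spin": 0.025},{"jaw": 1,"delta_pos": [0,0,0],"spin": 0.05},{"jaw": 1,"delta_pos": [0,0,0],"spin": 0.075},{"jaw": 1,"delta_pos": [0,0,0],"spin": 0.1},{"jaw": 1,"delta_pos": [0,0,0],"spin": 0.125},{"jaw": 1,"delta_pos": [0,0,0],"spin": 0.15},{"jaw": 1,"delta_pos": [0,0,0],"spin": 0.175},{"jaw": 1,"delta_pos": [0,0,0],"spin": 0.2}]'

```text
time_s: 9.0
ee_pos: [682.7, -8.6, 170.8]
ee_rot: [-180.0, 0.1, 171.1]
force: [-1.1, -0.4, -1.6]
gripper_width: 11.8
```

```bash
python3 st.py
```

```text
t 9.0 F [-1.14 -0.35 -1.58] T [0.011 0.094 0.664] yaw 171.13 q [-1.680e+00  2.853e+01  7.495e+01 -1.000e-02  7.645e+01 -8.280e+01] p [682.7  -8.6 170.8] eff6 0.522 qv6 11.44 w 11.78
```

```bash
python3 mv.py 461.3 -145.4 225 180.3
```

```text
delta [ 197.6 -169.4  -54.4] spin -0.16 now [682.7  -8.6 170.8] [-1.800e+02  1.000e-01  1.711e+02] q6 -82.8 w 11.8
```

>>> apply_moves --plan '[{"jaw": 0.5,"delta_pos": [0,0,0],"spin": 0},{"jaw": 0.5,"delta_pos": [0,0,0],"spin": -0.08},{"jaw": 0.5,"delta_pos": [0,0,-54],"spin": -0.16},{"jaw": 0.5,"delta_pos": [20,-17,-56],"spin": -0.16},{"jaw": 0.5,"delta_pos": [197.5,-169.5,-55],"spin": -0.16},{"jaw": 0.5,"delta_pos": [197.5,-169.5,-55],"spin": -0.16},{"jaw": 0.5,"delta_pos": [197.5,-169.5,-55],"spin": -0.16},{"jaw": 0.5,"delta_pos": [197.5,-169.5,-55],"spin": -0.16}]'

```text
time_s: 10.0
ee_pos: [459.5, -146.7, 226.3]
ee_rot: [-179.9, 0.2, -179.9]
force: [0.9, -1.7, 0.7]
gripper_width: 45.6
```

```bash
python3 look.py C1 461.3 -145.4 0; python3 mv.py 461.3 -145.4 171 180
```

```text
time 10.1 tcp [ 459.5 -146.7  226.3] [-1.7994e+02  1.6000e-01 -1.7985e+02] q6 -109.2 w 45.6 tq [-0.039 -0.004  0.014] expect px [319. 261.]
 det 0.81 [526.8, 285.1, 571.3, 305.3] 233.6
 det 0.64 [297.4, 220.5, 343.9, 301.0] 3.3
 fit [ 461.1 -145.2] -0.3 0.059
delta [-3.1  2.  55.6] spin -0.0 now [ 458.1 -147.3  226.6] [-1.799e+02  1.000e-01  1.800e+02] q6 -109.1 w 45.8
```

>>> apply_moves --plan '[{"jaw": 0.55,"delta_pos": [-2.9,1.9,25],"spin": 0},{"jaw": 0.6,"delta_pos": [-2.9,1.9,55.5],"spin": 0},{"jaw": 0.7,"delta_pos": [-2.9,1.9,55.5],"spin": 0},{"jaw": 1,"delta_pos": [-2.9,1.9,55.5],"spin": 0},{"jaw": 1,"delta_pos": [-2.9,1.9,55.5],"spin": 0},{"jaw": 1,"delta_pos": [-2.9,1.9,55.5],"spin": 0},{"jaw": 1,"delta_pos": [-2.9,1.9,55.5],"spin": 0.05},{"jaw": 1,"delta_pos": [-2.9,1.9,55.5],"spin": 0.1}]'

```text
time_s: 11.1
ee_pos: [462.4, -145.1, 172.5]
ee_rot: [-180.0, 0.3, 174.2]
force: [0.7, 3.7, 3.9]
gripper_width: 11.6
```

```bash
python3 st.py
```

```text
t 11.1 F [0.66 3.72 3.95] T [ 0.691 -0.226  0.392] yaw 174.21 q [-1.8800e+01  1.0380e+01  1.0201e+02  3.0000e-02  6.7310e+01 -1.0302e+02] p [ 462.4 -145.1  172.5] eff6 0.088 qv6 22.49 w 11.62
```

>>> apply_moves --plan '[{"jaw": 1,"delta_pos": [0,0,0],"spin": 0.04},{"jaw": 1,"delta_pos": [0,0,0],"spin": 0.08},{"jaw": 1,"delta_pos": [0,0,0],"spin": 0.12},{"jaw": 1,"delta_pos": [0,0,0],"spin": 0.16},{"jaw": 1,"delta_pos": [0,0,0],"spin": 0.2},{"jaw": 1,"delta_pos": [0,0,0],"spin": 0.24},{"jaw": 1,"delta_pos": [0,0,0],"spin": 0.28},{"jaw": 1,"delta_pos": [0,0,0],"spin": 0.32}]'

```text
time_s: 12.1
ee_pos: [462.3, -145.4, 172.5]
ee_rot: [-180.0, 0.3, 155.9]
force: [-0.4, 1.3, -1.4]
gripper_width: 11.4
```

```bash
python3 st.py
```

```text
t 12.1 F [-0.39  1.29 -1.39] T [ 0.024 -0.047  0.497] yaw 155.91 q [-1.8790e+01  1.0380e+01  1.0201e+02 -5.0000e-02  6.7310e+01 -8.4680e+01] p [ 462.3 -145.4  172.5] eff6 0.238 qv6 18.15 w 11.44
```

>>> apply_moves --plan '[{"jaw": 1,"delta_pos": [0,0,0],"spin": 0.04},{"jaw": 1,"delta_pos": [0,0,0],"spin": 0.08},{"jaw": 1,"delta_pos": [0,0,0],"spin": 0.12},{"jaw": 1,"delta_pos": [0,0,0],"spin": 0.16},{"jaw": 1,"delta_pos": [0,0,0],"spin": 0.2},{"jaw": 1,"delta_pos": [0,0,0],"spin": 0.24},{"jaw": 1,"delta_pos": [0,0,0],"spin": 0.28},{"jaw": 1,"delta_pos": [0,0,0],"spin": 0.32}]'

```text
time_s: 13.1
ee_pos: [462.0, -145.9, 172.6]
ee_rot: [-180.0, 0.3, 137.6]
force: [-0.1, 0.1, -0.6]
gripper_width: 11.9
```

```bash
python3 st.py
```

```text
t 13.1 F [-0.09  0.14 -0.57] T [0.005 0.052 0.523] yaw 137.6 q [-18.78  10.37 102.01  -0.14  67.33 -66.33] p [ 462.  -145.9  172.6] eff6 0.257 qv6 18.06 w 11.89
```

>>> apply_moves --plan '[{"jaw": 1,"delta_pos": [0,0,0],"spin": 0.035},{"jaw": 1,"delta_pos": [0,0,0],"spin": 0.07},{"jaw": 1,"delta_pos": [0,0,0],"spin": 0.105},{"jaw": 1,"delta_pos": [0,0,0],"spin": 0.14},{"jaw": 1,"delta_pos": [0,0,0],"spin": 0.175},{"jaw": 1,"delta_pos": [0,0,0],"spin": 0.21},{"jaw": 1,"delta_pos": [0,0,0],"spin": 0.245},{"jaw": 1,"delta_pos": [0,0,0],"spin": 0.28}]'

```text
time_s: 14.1
ee_pos: [461.7, -146.1, 172.5]
ee_rot: [180.0, 0.3, 121.4]
force: [-1.2, -0.5, -1.4]
gripper_width: 11.5
```

```bash
python3 st.py
```

```text
t 14.1 F [-1.18 -0.54 -1.42] T [-0.236  0.433  0.63 ] yaw 121.44 q [-18.79  10.37 102.02  -0.18  67.35 -50.16] p [ 461.7 -146.1  172.5] eff6 0.409 qv6 15.87 w 11.53
```

```bash
python3 mv.py 503.8 33.6 225 195.4
```

```text
delta [131.1 129.7 -53.1] spin -1.291 now [ 461.7 -146.1  172.5] [180.    0.3 121.4] q6 -50.2 w 11.5
```

>>> apply_moves --plan '[{"jaw": 0.5,"delta_pos": [0,0,0],"spin": 0},{"jaw": 0.5,"delta_pos": [0,0,0],"spin": -0.12},{"jaw": 0.5,"delta_pos": [0,0,-54],"spin": -0.25},{"jaw": 0.5,"delta_pos": [15,15,-55],"spin": -0.43},{"jaw": 0.5,"delta_pos": [131,129.5,-55],"spin": -1.29},{"jaw": 0.5,"delta_pos": [131,129.5,-55],"spin": -1.29},{"jaw": 0.5,"delta_pos": [131,129.5,-55],"spin": -1.29},{"jaw": 0.5,"delta_pos": [131,129.5,-55],"spin": -1.29}]'

```text
time_s: 15.1
ee_pos: [504.6, 36.5, 227.0]
ee_rot: [-179.8, 0.2, -170.5]
force: [0.0, -0.4, -0.5]
gripper_width: 45.2
```

```bash
python3 look.py B1 503.8 33.6 15.4; python3 mv.py 503.8 33.6 171.5 195.4
```

```text
time 15.2 tcp [504.6  36.5 227. ] [-179.83    0.24 -170.47] q6 -96.6 w 45.2 tq [0.016 0.02  0.036] expect px [313. 257.]
 det 0.94 [290.6, 220.8, 337.7, 300.4] 1.5
 fit [503.8  33.6] 16.9 0.028
delta [ 0.7 -0.7 55.6] spin -0.111 now [504.2  34.6 227.1] [-179.8    0.2 -171. ] q6 -96.2 w 45.5
```

>>> apply_moves --plan '[{"jaw": 0.55,"delta_pos": [0.7,-0.7,25],"spin": -0.13},{"jaw": 0.6,"delta_pos": [0.7,-0.7,55.5],"spin": -0.13},{"jaw": 0.7,"delta_pos": [0.7,-0.7,55.5],"spin": -0.13},{"jaw": 1,"delta_pos": [0.7,-0.7,55.5],"spin": -0.13},{"jaw": 1,"delta_pos": [0.7,-0.7,55.5],"spin": -0.13},{"jaw": 1,"delta_pos": [0.7,-0.7,55.5],"spin": -0.13},{"jaw": 1,"delta_pos": [0.7,-0.7,55.5],"spin": -0.08},{"jaw": 1,"delta_pos": [0.7,-0.7,55.5],"spin": -0.03}]'

```text
time_s: 16.2
ee_pos: [504.8, 34.1, 173.0]
ee_rot: [-179.8, 0.4, -169.3]
force: [-0.1, 2.1, 4.7]
gripper_width: 11.4
```

```bash
python3 st.py
```

```text
t 16.2 F [-0.06  2.14  4.72] T [0.45  0.154 0.439] yaw -169.3 q [  2.68  12.21  99.54  -0.17  67.84 -97.96] p [504.8  34.1 173. ] eff6 0.106 qv6 22.43 w 11.36
```

>>> apply_moves --plan '[{"jaw": 1,"delta_pos": [0,0,0],"spin": 0.04},{"jaw": 1,"delta_pos": [0,0,0],"spin": 0.08},{"jaw": 1,"delta_pos": [0,0,0],"spin": 0.12},{"jaw": 1,"delta_pos": [0,0,0],"spin": 0.16},{"jaw": 1,"delta_pos": [0,0,0],"spin": 0.2},{"jaw": 1,"delta_pos": [0,0,0],"spin": 0.24},{"jaw": 1,"delta_pos": [0,0,0],"spin": 0.28},{"jaw": 1,"delta_pos": [0,0,0],"spin": 0.32}]'

```text
time_s: 17.2
ee_pos: [504.8, 33.8, 173.1]
ee_rot: [-179.9, 0.4, 172.4]
force: [0.2, -0.3, -1.3]
gripper_width: 11.5
```

```bash
python3 st.py
```

```text
t 17.2 F [ 0.23 -0.26 -1.31] T [0.067 0.021 0.538] yaw 172.38 q [  2.69  12.2   99.53  -0.24  67.85 -79.6 ] p [504.8  33.8 173.1] eff6 0.238 qv6 18.22 w 11.53
```

>>> apply_moves --plan '[{"jaw": 1,"delta_pos": [0,0,0],"spin": 0.035},{"jaw": 1,"delta_pos": [0,0,0],"spin": 0.07},{"jaw": 1,"delta_pos": [0,0,0],"spin": 0.105},{"jaw": 1,"delta_pos": [0,0,0],"spin": 0.14},{"jaw": 1,"delta_pos": [0,0,0],"spin": 0.175},{"jaw": 1,"delta_pos": [0,0,0],"spin": 0.21},{"jaw": 1,"delta_pos": [0,0,0],"spin": 0.245},{"jaw": 1,"delta_pos": [0,0,0],"spin": 0.28}]'

```text
time_s: 18.2
ee_pos: [504.6, 33.5, 173.1]
ee_rot: [-179.9, 0.5, 156.2]
force: [-0.1, -1.7, -1.3]
gripper_width: 11.6
```

```bash
python3 st.py
```

```text
t 18.2 F [-0.12 -1.73 -1.3 ] T [-0.344  0.169  0.613] yaw 156.22 q [  2.68  12.2   99.54  -0.28  67.86 -63.43] p [504.6  33.5 173.1] eff6 0.364 qv6 15.81 w 11.63
```

```bash
python3 mv.py 640.5 -188 225 78
```

```text
delta [-214.1 -147.9  -50. ] spin 1.365 now [504.6  33.5 173.1] [-179.9    0.5  156.2] q6 -63.4 w 11.6
```

>>> apply_moves --plan '[{"jaw": 0.5,"delta_pos": [0,0,0],"spin": 0},{"jaw": 0.5,"delta_pos": [0,0,0],"spin": -0.08},{"jaw": 0.5,"delta_pos": [0,0,-54],"spin": -0.08},{"jaw": 0.5,"delta_pos": [-20,-14,-54],"spin": 0.1},{"jaw": 0.5,"delta_pos": [-214,-148,-52],"spin": 1.36},{"jaw": 0.5,"delta_pos": [-214,-148,-52],"spin": 1.36},{"jaw": 0.5,"delta_pos": [-214,-148,-52],"spin": 1.36},{"jaw": 0.5,"delta_pos": [-214,-148,-52],"spin": 1.36}]'

```text
time_s: 19.2
ee_pos: [641.8, -190.1, 226.9]
ee_rot: [179.6, 0.3, 107.0]
force: [0.8, 0.4, 0.4]
gripper_width: 45.4
```

```bash
python3 look.py A1 640.5 -188 78; python3 mv.py 640.5 -188 171 78
```

```text
time 19.3 tcp [ 641.8 -190.1  226.9] [179.59   0.32 107.01] q6 -34.5 w 45.4 tq [-0.026  0.046 -0.032] expect px [315. 255.]
 det 0.88 [433.5, 0.0, 530.6, 38.0] 286.3
 det 0.77 [289.5, 218.6, 341.8, 298.6] 2.4
 det 0.62 [5.1, 58.9, 112.0, 156.4] 294.8
 fit [ 640.4 -188. ] 78.5 0.028
delta [ 5.  -0.9 54.4] spin 0.508 now [ 642.4 -192.2  225.5] [179.6   0.4 107.1] q6 -34.7 w 45.7
```

>>> apply_moves --plan '[{"jaw": 0.5,"delta_pos": [5,-0.9,15],"spin": 0.18},{"jaw": 0.55,"delta_pos": [5,-0.9,22],"spin": 0.36},{"jaw": 0.55,"delta_pos": [5,-0.9,54],"spin": 0.5},{"jaw": 0.6,"delta_pos": [5,-0.9,54],"spin": 0.5},{"jaw": 1,"delta_pos": [5,-0.9,54],"spin": 0.5},{"jaw": 1,"delta_pos": [5,-0.9,54],"spin": 0.5},{"jaw": 1,"delta_pos": [5,-0.9,54],"spin": 0.5},{"jaw": 1,"delta_pos": [5,-0.9,54],"spin": 0.54}]'

```text
time_s: 20.3
ee_pos: [640.1, -187.8, 172.8]
ee_rot: [179.5, 0.2, 76.1]
force: [-2.2, 0.7, 3.4]
gripper_width: 11.8
```

```bash
python3 st.py
```

```text
t 20.3 F [-2.22  0.7   3.38] T [0.069 0.592 0.187] yaw 76.13 q [-17.27  26.72  77.71  -0.13  75.05  -3.37] p [ 640.1 -187.8  172.8] eff6 -0.169 qv6 18.47 w 11.84
```

>>> apply_moves --plan '[{"jaw": 1,"delta_pos": [0,0,0],"spin": 0.045},{"jaw": 1,"delta_pos": [0,0,0],"spin": 0.09},{"jaw": 1,"delta_pos": [0,0,0],"spin": 0.135},{"jaw": 1,"delta_pos": [0,0,0],"spin": 0.18},{"jaw": 1,"delta_pos": [0,0,0],"spin": 0.225},{"jaw": 1,"delta_pos": [0,0,0],"spin": 0.27},{"jaw": 1,"delta_pos": [0,0,0],"spin": 0.31},{"jaw": 1,"delta_pos": [0,0,0],"spin": 0.35}]'

```text
time_s: 21.3
ee_pos: [639.9, -187.8, 172.9]
ee_rot: [179.5, 0.0, 56.1]
force: [0.3, 1.2, -1.3]
gripper_width: 11.5
```

```bash
python3 st.py
```

```text
t 21.3 F [ 0.28  1.23 -1.29] T [-0.093  0.301  0.47 ] yaw 56.12 q [-17.26  26.71  77.71  -0.16  75.08  16.66] p [ 639.9 -187.8  172.9] eff6 0.24 qv6 18.25 w 11.53
```

>>> apply_moves --plan '[{"jaw": 1,"delta_pos": [0,0,0],"spin": 0.04},{"jaw": 1,"delta_pos": [0,0,0],"spin": 0.08},{"jaw": 1,"delta_pos": [0,0,0],"spin": 0.12},{"jaw": 1,"delta_pos": [0,0,0],"spin": 0.16},{"jaw": 1,"delta_pos": [0,0,0],"spin": 0.2},{"jaw": 1,"delta_pos": [0,0,0],"spin": 0.24},{"jaw": 1,"delta_pos": [0,0,0],"spin": 0.28},{"jaw": 1,"delta_pos": [0,0,0],"spin": 0.32}]'

```text
time_s: 22.3
ee_pos: [639.8, -187.8, 172.9]
ee_rot: [179.5, -0.1, 37.8]
force: [-0.7, -0.1, -1.5]
gripper_width: 11.8
```

```bash
python3 st.py
```

```text
t 22.3 F [-0.72 -0.07 -1.45] T [-0.064  0.297  0.5  ] yaw 37.83 q [-17.25  26.71  77.71  -0.18  75.09  34.96] p [ 639.8 -187.8  172.9] eff6 0.24 qv6 18.14 w 11.77
```

Still free-running drag on this nut; continue.

>>> apply_moves --plan '[{"jaw": 1,"delta_pos": [0,0,0],"spin": 0.04},{"jaw": 1,"delta_pos": [0,0,0],"spin": 0.08},{"jaw": 1,"delta_pos": [0,0,0],"spin": 0.12},{"jaw": 1,"delta_pos": [0,0,0],"spin": 0.16},{"jaw": 1,"delta_pos": [0,0,0],"spin": 0.2},{"jaw": 1,"delta_pos": [0,0,0],"spin": 0.24},{"jaw": 1,"delta_pos": [0,0,0],"spin": 0.28},{"jaw": 1,"delta_pos": [0,0,0],"spin": 0.32}]'

```text
time_s: 23.3
ee_pos: [639.6, -187.7, 172.9]
ee_rot: [179.6, -0.3, 19.6]
force: [0.0, 0.6, -1.2]
gripper_width: 11.9
```

```bash
python3 st.py
```

```text
t 23.3 F [ 0.    0.62 -1.19] T [-0.082  0.276  0.598] yaw 19.55 q [-17.24  26.71  77.72  -0.2   75.12  53.26] p [ 639.6 -187.7  172.9] eff6 0.36 qv6 18.05 w 11.9
```

>>> apply_moves --plan '[{"jaw": 1,"delta_pos": [0,0,0],"spin": 0},{"jaw": 1,"delta_pos": [0,0,0],"spin": 0.02},{"jaw": 1,"delta_pos": [0,0,0],"spin": 0.05},{"jaw": 1,"delta_pos": [0,0,0],"spin": 0.1},{"jaw": 1,"delta_pos": [0,0,0],"spin": 0.15},{"jaw": 1,"delta_pos": [0,0,0],"spin": 0.2},{"jaw": 1,"delta_pos": [0,0,0],"spin": 0.24},{"jaw": 1,"delta_pos": [0,0,0],"spin": 0.28}]'

```text
time_s: 24.3
ee_pos: [639.5, -187.6, 172.9]
ee_rot: [179.7, -0.3, 3.4]
force: [-0.5, 0.7, -0.7]
gripper_width: 11.6
```

```bash
python3 st.py
```

```text
t 24.3 F [-0.49  0.75 -0.69] T [0.058 0.336 0.746] yaw 3.43 q [-17.23  26.71  77.72  -0.19  75.13  69.39] p [ 639.5 -187.6  172.9] eff6 0.489 qv6 18.16 w 11.65
```

>>> apply_moves --plan '[{"jaw": 1,"delta_pos": [0,0,0],"spin": 0.025},{"jaw": 1,"delta_pos": [0,0,0],"spin": 0.05},{"jaw": 1,"delta_pos": [0,0,0],"spin": 0.075},{"jaw": 1,"delta_pos": [0,0,0],"spin": 0.1},{"jaw": 1,"delta_pos": [0,0,0],"spin": 0.125},{"jaw": 1,"delta_pos": [0,0,0],"spin": 0.15},{"jaw": 1,"delta_pos": [0,0,0],"spin": 0.175},{"jaw": 1,"delta_pos": [0,0,0],"spin": 0.2}]'

```text
time_s: 25.3
ee_pos: [639.5, -187.5, 172.9]
ee_rot: [179.8, -0.4, -8.1]
force: [0.2, 0.9, -1.3]
gripper_width: 11.7
```

```bash
python3 st.py; python3 mv.py 503.8 33.6 225 167
```

```text
t 25.3 F [ 0.2   0.88 -1.25] T [0.145 0.378 0.879] yaw -8.12 q [-17.23  26.71  77.72  -0.18  75.13  80.94] p [ 639.5 -187.5  172.9] eff6 0.682 qv6 11.29 w 11.71
delta [-165.2 -199.5  -54.1] spin -3.056 now [ 639.5 -187.5  172.9] [179.8  -0.4  -8.1] q6 80.9 w 11.7
```

>>> apply_moves --plan '[{"jaw": 0.5,"delta_pos": [0,0,0],"spin": 0},{"jaw": 0.5,"delta_pos": [0,0,0],"spin": -0.12},{"jaw": 0.5,"delta_pos": [0,0,-54],"spin": -0.25},{"jaw": 0.5,"delta_pos": [-15,-20,-55],"spin": -0.43},{"jaw": 0.5,"delta_pos": [-165,-199.5,-54],"spin": -1.6},{"jaw": 0.5,"delta_pos": [-165,-199.5,-54],"spin": -1.6},{"jaw": 0.5,"delta_pos": [-165,-199.5,-54],"spin": -1.6},{"jaw": 0.5,"delta_pos": [-165,-199.5,-54],"spin": -1.6}]'

```text
time_s: 26.3
ee_pos: [503.0, 35.3, 225.6]
ee_rot: [179.5, -0.0, 59.7]
force: [0.5, 0.6, 0.2]
gripper_width: 45.6
```

```bash
python3 mv.py 503.8 33.6 223 164.8
```

```text
delta [-1.   1.5  2.6] spin -1.834 now [503.   35.3 225.6] [179.5  -0.   59.7] q6 33.2 w 45.6
```

>>> apply_moves --plan '[{"jaw": 0.5,"delta_pos": [-1,1.5,2],"spin": -1.83},{"jaw": 0.5,"delta_pos": [-1,1.5,2],"spin": -1.83},{"jaw": 0.5,"delta_pos": [-1,1.5,2],"spin": -1.83},{"jaw": 0.5,"delta_pos": [-1,1.5,2],"spin": -1.83},{"jaw": 0.5,"delta_pos": [-1,1.5,2],"spin": -1.83},{"jaw": 0.5,"delta_pos": [-1,1.5,2],"spin": -1.83},{"jaw": 0.5,"delta_pos": [-1,1.5,2],"spin": -1.83},{"jaw": 0.5,"delta_pos": [-1,1.5,2],"spin": -1.83}]'

```text
time_s: 27.3
ee_pos: [504.3, 33.5, 224.1]
ee_rot: [179.9, 0.6, 145.6]
force: [0.1, 0.5, 0.8]
gripper_width: 45.3
```

```bash
python3 look.py B2 503.8 33.6 -15; python3 mv.py 503.8 33.6 171.5 164.8
```

```text
time 27.4 tcp [504.3  33.5 224.1] [179.89   0.62 145.64] q6 -52.9 w 45.3 tq [-0.02   0.002 -0.012] expect px [317. 258.]
 det 0.9 [74.0, 333.9, 104.9, 377.9] 247.7
 det 0.79 [291.8, 220.0, 341.9, 302.5] 2.1
 fit [504.   33.6] -15.7 0.034
delta [ 1.  -0.2 52.6] spin -0.34 now [504.2  33.5 224.1] [179.9   0.6 145.3] q6 -52.5 w 45.5
```

>>> apply_moves --plan '[{"jaw": 0.5,"delta_pos": [1,-0.2,15],"spin": -0.18},{"jaw": 0.55,"delta_pos": [1,-0.2,25],"spin": -0.335},{"jaw": 0.6,"delta_pos": [1,-0.2,52],"spin": -0.335},{"jaw": 0.6,"delta_pos": [1,-0.2,52],"spin": -0.335},{"jaw": 1,"delta_pos": [1,-0.2,52],"spin": -0.335},{"jaw": 1,"delta_pos": [1,-0.2,52],"spin": -0.335},{"jaw": 1,"delta_pos": [1,-0.2,52],"spin": -0.335},{"jaw": 1,"delta_pos": [1,-0.2,52],"spin": -0.3}]'

```text
time_s: 28.4
ee_pos: [504.4, 33.8, 173.0]
ee_rot: [-180.0, 0.7, 162.4]
force: [-0.4, 0.0, 3.4]
gripper_width: 11.9
```

```bash
python3 st.py
```

```text
t 28.4 F [-0.42  0.01  3.42] T [0.054 0.033 0.234] yaw 162.38 q [  2.73  12.04  99.77  -0.31  67.53 -69.53] p [504.4  33.8 173. ] eff6 -0.127 qv6 16.34 w 11.89
```

>>> apply_moves --plan '[{"jaw": 1,"delta_pos": [0,0,0],"spin": 0.05},{"jaw": 1,"delta_pos": [0,0,0],"spin": 0.1},{"jaw": 1,"delta_pos": [0,0,0],"spin": 0.15},{"jaw": 1,"delta_pos": [0,0,0],"spin": 0.2},{"jaw": 1,"delta_pos": [0,0,0],"spin": 0.25},{"jaw": 1,"delta_pos": [0,0,0],"spin": 0.3},{"jaw": 1,"delta_pos": [0,0,0],"spin": 0.34},{"jaw": 1,"delta_pos": [0,0,0],"spin": 0.38}]'

```text
time_s: 29.4
ee_pos: [504.3, 33.5, 173.0]
ee_rot: [179.8, 0.7, 140.6]
force: [-0.4, -0.1, -0.6]
gripper_width: 11.4
```

```bash
python3 st.py
```

```text
t 29.4 F [-0.4  -0.08 -0.6 ] T [-0.076  0.052  0.738] yaw 140.59 q [  2.75  12.04  99.78  -0.37  67.55 -47.7 ] p [504.3  33.5 173. ] eff6 0.453 qv6 18.04 w 11.4
```

>>> apply_moves --plan '[{"jaw": 1,"delta_pos": [0,0,0],"spin": 0.025},{"jaw": 1,"delta_pos": [0,0,0],"spin": 0.05},{"jaw": 1,"delta_pos": [0,0,0],"spin": 0.075},{"jaw": 1,"delta_pos": [0,0,0],"spin": 0.1},{"jaw": 1,"delta_pos": [0,0,0],"spin": 0.125},{"jaw": 1,"delta_pos": [0,0,0],"spin": 0.15},{"jaw": 1,"delta_pos": [0,0,0],"spin": 0.175},{"jaw": 1,"delta_pos": [0,0,0],"spin": 0.2}]'

```text
time_s: 30.4
ee_pos: [504.2, 33.4, 173.0]
ee_rot: [179.7, 0.7, 129.0]
force: [-0.6, 0.1, 1.8]
gripper_width: 11.5
```

```bash
python3 st.py; python3 mv.py 461.2 -145.4 225 130
```

```text
t 30.4 F [-0.61  0.13  1.76] T [-0.189  0.243  0.83 ] yaw 129.04 q [  2.75  12.04  99.78  -0.39  67.56 -36.15] p [504.2  33.4 173. ] eff6 0.645 qv6 11.37 w 11.45
delta [-112.4 -145.7  -51.5] spin -0.017 now [504.2  33.4 173. ] [179.7   0.7 129. ] q6 -36.2 w 11.5
```

>>> apply_moves --plan '[{"jaw": 0.5,"delta_pos": [0,0,0],"spin": 0},{"jaw": 0.5,"delta_pos": [0,0,0],"spin": -0.1},{"jaw": 0.5,"delta_pos": [0,0,-54],"spin": -0.1},{"jaw": 0.5,"delta_pos": [-12,-15,-53],"spin": -0.02},{"jaw": 0.5,"delta_pos": [-112.5,-145.5,-52],"spin": -0.02},{"jaw": 0.5,"delta_pos": [-112.5,-145.5,-52],"spin": -0.02},{"jaw": 0.5,"delta_pos": [-112.5,-145.5,-52],"spin": -0.02},{"jaw": 0.5,"delta_pos": [-112.5,-145.5,-52],"spin": -0.02}]'

```text
time_s: 31.4
ee_pos: [461.1, -147.3, 225.5]
ee_rot: [179.7, 0.7, 129.8]
force: [0.3, 0.4, 0.3]
gripper_width: 45.7
```

```bash
python3 look.py C2 461.2 -145.4 130; python3 mv.py 461.2 -145.4 171.5 130
```

```text
time 31.5 tcp [ 461.1 -147.3  225.5] [179.68   0.67 129.83] q6 -58.8 w 45.7 tq [-0.031 -0.028  0.026] expect px [318. 256.]
 det 0.58 [635.1, 276.1, 640.0, 285.6] 318.5
 det 0.58 [296.8, 215.1, 343.2, 300.1] 1.8
 det 0.37 [318.6, 342.1, 371.1, 364.2] 103.5
 fit [ 461.2 -145.2] 131.3 0.031
delta [ 0.6 -0.8 54. ] spin 0.001 now [ 461.6 -145.1  225.5] [179.7   0.6 130.1] q6 -58.8 w 45.6
```

>>> apply_moves --plan '[{"jaw": 0.55,"delta_pos": [0.6,-0.8,25],"spin": -0.02},{"jaw": 0.6,"delta_pos": [0.6,-0.8,53.5],"spin": -0.02},{"jaw": 0.7,"delta_pos": [0.6,-0.8,53.5],"spin": -0.02},{"jaw": 1,"delta_pos": [0.6,-0.8,53.5],"spin": -0.02},{"jaw": 1,"delta_pos": [0.6,-0.8,53.5],"spin": -0.02},{"jaw": 1,"delta_pos": [0.6,-0.8,53.5],"spin": -0.02},{"jaw": 1,"delta_pos": [0.6,-0.8,53.5],"spin": 0.03},{"jaw": 1,"delta_pos": [0.6,-0.8,53.5],"spin": 0.08}]'

```text
time_s: 32.5
ee_pos: [461.9, -145.6, 173.2]
ee_rot: [179.5, 0.7, 125.4]
force: [-0.8, -0.1, 5.3]
gripper_width: 11.5
```

```bash
python3 st.py
```

```text
t 32.5 F [-0.78 -0.11  5.28] T [-0.097  0.175  0.33 ] yaw 125.43 q [-1.8830e+01  1.0000e+01  1.0239e+02 -4.0000e-02  6.6760e+01 -5.4250e+01] p [ 461.9 -145.6  173.2] eff6 0.044 qv6 22.41 w 11.52
```

Turn to about yaw 108 (0.31 rad), then read.

>>> apply_moves --plan '[{"jaw": 1,"delta_pos": [0,0,0],"spin": 0.04},{"jaw": 1,"delta_pos": [0,0,0],"spin": 0.08},{"jaw": 1,"delta_pos": [0,0,0],"spin": 0.12},{"jaw": 1,"delta_pos": [0,0,0],"spin": 0.16},{"jaw": 1,"delta_pos": [0,0,0],"spin": 0.2},{"jaw": 1,"delta_pos": [0,0,0],"spin": 0.24},{"jaw": 1,"delta_pos": [0,0,0],"spin": 0.28},{"jaw": 1,"delta_pos": [0,0,0],"spin": 0.32}]'

```text
time_s: 33.5
ee_pos: [461.5, -145.8, 173.3]
ee_rot: [179.4, 0.6, 107.2]
force: [-1.1, -0.7, -0.9]
gripper_width: 11.8
```

```bash
python3 st.py
```

```text
t 33.5 F [-1.14 -0.7  -0.9 ] T [-0.236  0.159  0.786] yaw 107.15 q [-1.882e+01  9.980e+00  1.024e+02 -1.000e-01  6.679e+01 -3.594e+01] p [ 461.5 -145.8  173.3] eff6 0.491 qv6 18.16 w 11.76
```

>>> apply_moves --plan '[{"jaw": 1,"delta_pos": [0,0,0],"spin": 0.02},{"jaw": 1,"delta_pos": [0,0,0],"spin": 0.04},{"jaw": 1,"delta_pos": [0,0,0],"spin": 0.06},{"jaw": 1,"delta_pos": [0,0,0],"spin": 0.08},{"jaw": 1,"delta_pos": [0,0,0],"spin": 0.1},{"jaw": 1,"delta_pos": [0,0,0],"spin": 0.12},{"jaw": 1,"delta_pos": [0,0,0],"spin": 0.14},{"jaw": 1,"delta_pos": [0,0,0],"spin": 0.16}]'

```text
time_s: 34.5
ee_pos: [461.4, -145.9, 173.3]
ee_rot: [179.3, 0.5, 97.9]
force: [-1.2, -0.7, -0.8]
gripper_width: 11.4
```

```bash
python3 st.py;  python3 mv.py 682.7 -8.9 225 180
```

```text
t 34.5 F [-1.2  -0.73 -0.75] T [-0.286  0.303  0.821] yaw 97.92 q [-18.83   9.98 102.4   -0.11  66.8  -26.7 ] p [ 461.4 -145.9  173.3] eff6 0.698 qv6 8.98 w 11.36
delta [104.8 238.7 -49.7] spin -1.433 now [ 461.4 -145.9  173.3] [179.3   0.5  97.9] q6 -26.7 w 11.4
```

>>> apply_moves --plan '[{"jaw": 0.5,"delta_pos": [0,0,0],"spin": 0},{"jaw": 0.5,"delta_pos": [0,0,0],"spin": -0.12},{"jaw": 0.5,"delta_pos": [0,0,-54],"spin": -0.25},{"jaw": 0.5,"delta_pos": [10,20,-54],"spin": -0.43},{"jaw": 0.5,"delta_pos": [105,238.5,-52],"spin": -1.43},{"jaw": 0.5,"delta_pos": [105,238.5,-52],"spin": -1.43},{"jaw": 0.5,"delta_pos": [105,238.5,-52],"spin": -1.43},{"jaw": 0.5,"delta_pos": [105,238.5,-52],"spin": -1.43}]'

```text
time_s: 35.5
ee_pos: [684.8, -6.8, 227.1]
ee_rot: [-179.9, 0.9, 165.8]
force: [0.2, 0.1, 0.1]
gripper_width: 45.9
```

```bash
python3 look.py D2 682.7 -8.9 0; python3 mv.py 682.7 -8.9 171.5 180
```

```text
time 35.6 tcp [684.8  -6.8 227.1] [-179.93    0.86  165.79] q6 -77.2 w 45.9 tq [ 0.052 -0.013  0.033] expect px [313. 256.]
 det 0.88 [3.7, 222.9, 96.3, 300.5] 262.6
delta [ 3.3 -4.5 53.7] spin -0.25 now [686.3  -5.1 225.2] [-180.     0.8  165.7] q6 -77.0 w 45.2
```

```bash
python3 look.py D3 682.7 -8.9 0; python3 mv.py 682.7 -8.9 171.5 180
```

```text
time 35.7 tcp [686.3  -5.1 225.2] [-180.      0.82  165.7 ] q6 -77.0 w 45.2 tq [0.047 0.03  0.016] expect px [311. 255.]
 det 0.72 [290.5, 215.1, 335.2, 301.3] 1.9
 fit [682.7  -9.1] 0.3 0.041
delta [ 0.5 -0.7 54.9] spin -0.254 now [682.7  -8.1 226.4] [-179.8    0.7  165.4] q6 -76.9 w 45.6
```

View pics/D2.png

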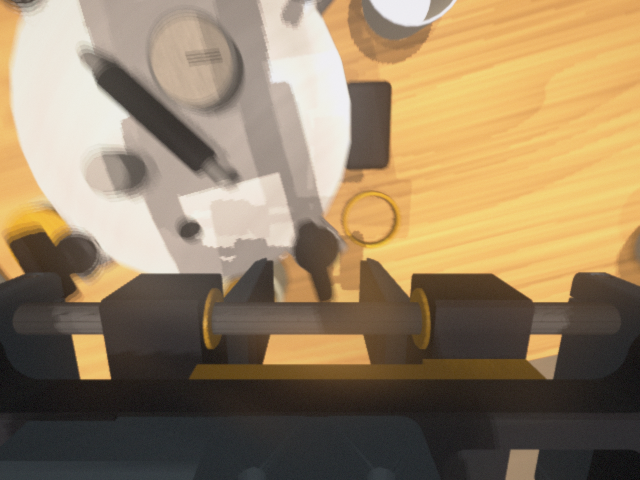

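The picture shows nut D between the open fingers at about (316, 255), blurred by motion. The second look fits it at (682.7, −9.1) with yaw 0.3°.

>>> apply_moves --plan '[{"jaw": 0.5,"delta_pos": [0.5,-0.5,15],"spin": -0.18},{"jaw": 0.55,"delta_pos": [0.5,-0.5,25],"spin": -0.26},{"jaw": 0.6,"delta_pos": [0.5,-0.5,54],"spin": -0.26},{"jaw": 0.6,"delta_pos": [0.5,-0.5,54],"spin": -0.26},{"jaw": 1,"delta_pos": [0.5,-0.5,54],"spin": -0.26},{"jaw": 1,"delta_pos": [0.5,-0.5,54],"spin": -0.26},{"jaw": 1,"delta_pos": [0.5,-0.5,54],"spin": -0.26},{"jaw": 1,"delta_pos": [0.5,-0.5,54],"spin": -0.22}]'

```text
time_s: 36.7
ee_pos: [683.2, -8.6, 173.7]
ee_rot: [-179.7, 0.8, 178.0]
force: [-0.6, 0.6, 2.4]
gripper_width: 11.6
```

```bash
python3 st.py
```

```text
t 36.7 F [-0.6   0.62  2.44] T [0.156 0.1   0.213] yaw 178.01 q [ -1.52  28.06  75.34  -0.31  75.81 -89.45] p [683.2  -8.6 173.7] eff6 -0.102 qv6 18.38 w 11.58
```

>>> apply_moves --plan '[{"jaw": 1,"delta_pos": [0,0,0],"spin": 0.04},{"jaw": 1,"delta_pos": [0,0,0],"spin": 0.08},{"jaw": 1,"delta_pos": [0,0,0],"spin": 0.12},{"jaw": 1,"delta_pos": [0,0,0],"spin": 0.16},{"jaw": 1,"delta_pos": [0,0,0],"spin": 0.2},{"jaw": 1,"delta_pos": [0,0,0],"spin": 0.24},{"jaw": 1,"delta_pos": [0,0,0],"spin": 0.28},{"jaw": 1,"delta_pos": [0,0,0],"spin": 0.32}]'

```text
time_s: 37.7
ee_pos: [683.2, -8.7, 173.7]
ee_rot: [-179.9, 0.9, 159.7]
force: [0.6, 0.0, -0.7]
gripper_width: 11.7
```

```bash
python3 st.py
```

```text
t 37.7 F [ 0.6   0.03 -0.7 ] T [-0.091  0.09   0.778] yaw 159.73 q [ -1.51  28.06  75.33  -0.37  75.83 -71.15] p [683.2  -8.7 173.7] eff6 0.516 qv6 18.26 w 11.7
```

>>> apply_moves --plan '[{"jaw": 1,"delta_pos": [0,0,0],"spin": 0.02},{"jaw": 1,"delta_pos": [0,0,0],"spin": 0.035},{"jaw": 1,"delta_pos": [0,0,0],"spin": 0.05},{"jaw": 1,"delta_pos": [0,0,0],"spin": 0.065},{"jaw": 1,"delta_pos": [0,0,0],"spin": 0.08},{"jaw": 1,"delta_pos": [0,0,0],"spin": 0.095},{"jaw": 1,"delta_pos": [0,0,0],"spin": 0.11},{"jaw": 1,"delta_pos": [0,0,0],"spin": 0.125}]'

```text
time_s: 38.7
ee_pos: [683.2, -8.8, 173.7]
ee_rot: [180.0, 0.9, 152.5]
force: [-0.8, -0.5, -1.0]
gripper_width: 11.4
```

```bash
python3 st.py
```

```text
t 38.7 F [-0.82 -0.51 -0.99] T [-0.102  0.065  0.876] yaw 152.52 q [ -1.5   28.06  75.33  -0.37  75.83 -63.94] p [683.2  -8.8 173.7] eff6 0.738 qv6 6.8 w 11.42
```

>>> apply_moves --plan '[{"jaw": 0.4,"delta_pos": [0,0,0],"spin": 0},{"jaw": 0.4,"delta_pos": [0,0,0],"spin": -0.08},{"jaw": 0.4,"delta_pos": [0,0,0],"spin": -0.14},{"jaw": 0.4,"delta_pos": [0,0,-50],"spin": -0.14},{"jaw": 0.4,"delta_pos": [0,0,-140],"spin": -0.14},{"jaw": 0.4,"delta_pos": [0,0,-140],"spin": -0.14},{"jaw": 0.4,"delta_pos": [0,0,-140],"spin": -0.14},{"jaw": 0.4,"delta_pos": [0,0,-140],"spin": -0.14}]'

```text
time_s: 39.7
ee_pos: [680.7, -7.8, 312.0]
ee_rot: [-179.9, 0.7, 160.5]
force: [1.2, 0.6, -0.5]
gripper_width: 54.6
```

```bash
python3 st.py; python3 - <<'E'
from h import *
a=cams.grab_frame("scene")[:,:,::-1]; b=cams.grab_frame("side")[:,:,::-1]
cv2.imwrite("pics/end.png",cv2.resize(np.hstack([a,b]),(800,300)))
for n,i in(("scene",a),("side",b)):
    cv2.imwrite(f"pics/end_{n}.png",i)
E
```

```text
t 39.7 F [ 1.21  0.56 -0.54] T [0.056 0.011 0.048] yaw 160.49 q [ -1.44  25.96  59.58  -0.34  93.84 -71.96] p [680.7  -7.8 312. ] eff6 0.006 qv6 -0.22 w 54.64
```

View pics/end_scene.png

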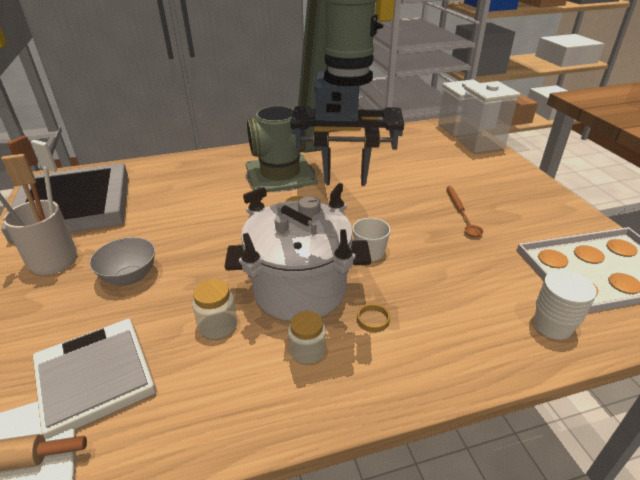

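The picture shows the gripper clear above the canner at about (345, 150), all four wings turned, and the jars, band, cup, bowl and spoon where they stood at the start.

```bash
python3 -c "
from workcell import env
print(env.job_done())"
```

```text
the job is handed in; nothing more can be done
None
```

I closed the lid crosswise in two rounds and handed the job in at about 40 s of the allowed 72 s. It reports no verdict, so none of this is confirmed by the judge. I named the nuts by their position in the images, not nut1 to nut4: A is opposite B, and C is opposite D.

| Nut | Snug reading (N m, while turning) | Tight reading (N m, while turning) |
|---|---|---|
| D | 0.66 | 0.88 |
| C | 0.63 | 0.82 |
| B | 0.61 | 0.83 |
| A | 0.60 | 0.88 |

- **Order:** the snug round went D, C, B, A. The tightening round then went A, B, C, D, starting with A because it was still in the grip.
- **Accuracy:** the torque readings scatter by a few hundredths of a N m. From the known slope I put A and D nearer 0.84–0.85 than the 0.88 I read. The 0.66 on D when snug was a little above the 0.6 you asked for, but below tight.
- **Final check:** the gripper was open and clear at z = 312 mm, with only small forces on it. In the scene picture the bystanders stand where they were at the start; I judged this by eye and did not measure it.
- **What disagreed:** the fingertips sit about 30 mm higher than the reported tool position. My first grasp therefore closed on nothing above nut D, without touching anything. I corrected the height, and every later grasp closed to about 11.5 mm on the 12 mm blade.
- **Missed detection:** the spotter missed nut D once in a blurred picture. A second look found it.

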